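# Clear the kettle lid and put the screwdriver back in its recess

### The job

Lift the kettle lid off the tool tray, set it down flat in the middle of the square parts tray and let go. Then pull the tall screwdriver with the eight-sided handle up out of the tool stand, lay it down flat on the cork mat and let go, so that you can pick it up again the other way and lay it fully home in its recess in the tool tray, handle in the wide part. Leave everything else on the table where it is.

Things in the scene. Friction and masses are not known exactly. Their poses are not given: they have to be found in the camera images.
- lid_knob (a point): centre of the kettle lid's black knob (round, 26 mm across, 28 mm tall, on a 14 mm high neck). This point lies on the lid's axis, 36 mm above its underside; the knob spans 22 to 50 mm above the underside, the disc under it is 8 mm thick; z up
- partstray: fixed open square aluminium tray, 170 x 170 mm, rim 25 mm high, walls and floor 5 mm thick, inside 160 x 160 mm; origin under its centre at table height, z up. It stands to the left or to the right of the tool tray. A small steel nut lies in its +x +y corner
- driver_mid (a point): centre of the screwdriver (middle of its length, on its axis). z runs from blade to handle: blade tip at z = -85 mm, handle end at +85 mm. Handle from z = -10 to +85 mm, eight-sided, 24 mm across flats (26 over corners), flats facing its x and y axes; shaft from -85 to -10 mm, 8 mm thick. Balances near z = +12 mm
- stand: fixed wooden tool stand, 75 x 170 x 80 mm high; origin under its centre, z up. Three 13 mm bores in its top, 77 mm deep, in a row along its y axis at y = -52, 0, +52 mm. They hold the screwdriver and two shorter tools, in any order
- mat: fixed thin cork mat, 240 mm (its x) x 190 mm (its y), 3 mm thick; origin under its centre at table height, z up. It lies to the left or to the right of the tool tray. A small brass thermostat disc (28 mm across, 12 mm high) stands near x = +90, y = +70 mm in its frame
- recess_mid (a point): in the tool tray: where driver_mid lies when seated, 28 mm above the table on the recess's centre line. x runs along the recess: handle end to -x, blade to +x; z up. Wide part (handle) x = -89 to +14 mm, 34 mm wide; narrow channel (shaft) x = +14 to +89 mm, 18 mm wide; recess floor 12 mm below this point
- nutdriver: bystander: nut driver with round black ball-ended handle, 22 to 26 mm thick, top 140 mm above the table, upright in the stand; origin at its lower end
- awl: bystander: awl with waisted wooden handle 24 mm thick, top 142 mm above the table, upright in the stand; origin at its lower end
- thermostat: bystander: brass disc 28 mm across, 12 mm high, on the mat; origin under its centre
- bignut: bystander: steel nut 18 mm across, 8 mm high, in a corner of the parts tray; origin under its centre
- screwjar: bystander: small glass jar with steel cap, 40 mm across, 55 mm tall; origin under its centre
- pliers: bystander: pliers lying flat, 140 mm long, 16 mm high, jaws to +x; origin under the pivot
- driver: screwdriver with black eight-sided handle and steel shaft, 170 mm long, about 100 g, loose; origin at its blade tip, axes as driver_mid. Starts upright in one of the stand's three bores, handle up, the handle's shoulder resting on the stand's top; the tallest of the three tools there (top 175 mm above the table)
- lid: loose round steel kettle lid, 110 mm across, about 140 g; origin at the centre of its underside, z up. It starts lying flat on top of the tool tray, over the recess
- tooltray: fixed grey block 210 (x) x 130 (y) x 40 mm high, origin under its centre, axes as recess_mid, with a 24 mm deep recess for the screwdriver. A finger well crosses the handle from x = -40 to +14 mm, y = -58 to +58 mm, its floor 3 mm above the table, with an 18 mm wide rib (top 16 mm above the table) that carries the handle. Elsewhere no room for fingers
Things that resemble listed ones, but are neither listed nor needed, are in the scene too. What is shaped like the lid but red is not meant. What is shaped like the driver but red is not meant.

How it is judged:
On the way, in this order (a step that is already met when the one before it is completed fails the run):
1. the lid lies flat in the parts tray, let go (x of lid_knob in the frame of partstray between -0.03 and 0.03 m and y of lid_knob in the frame of partstray between -0.03 and 0.03 m and z of lid_knob in the frame of partstray below 0.046 m and angle between lid_knob's own z axis and vertical below 0.1 rad and contact force between the fingers and lid below 0.05 N), for 0.2 s.
2. the screwdriver lies flat on the mat, let go (angle between driver_mid's own z axis and vertical between 1.421 and 1.721 rad and contact force between the fingers and driver below 0.05 N and x of driver_mid in the frame of mat between -0.12 and 0.12 m and y of driver_mid in the frame of mat between -0.095 and 0.095 m and z of driver_mid in the frame of mat below 0.025 m), for 0.2 s.
At the end, for the whole second after the job is handed in: the screwdriver lies at rest, fully down in the recess (centre within 8 mm along, 6 mm across and 5 mm in height of its seat, axis within 0.1 rad of it), handle in the wide part; the lid lies flat on the floor of the parts tray, its centre within 30 mm of the tray's centre along each side (x of driver_mid in the frame of recess_mid between -0.008 and 0.008 m and y of driver_mid in the frame of recess_mid between -0.006 and 0.006 m and z of driver_mid in the frame of recess_mid between -0.005 and 0.005 m and angle between the z axis of driver_mid and the x axis of recess_mid, either way round below 0.1 rad and linear speed of each of driver, lid below 0.02 m/s and x of lid_knob in the frame of partstray between -0.03 and 0.03 m and y of lid_knob in the frame of partstray between -0.03 and 0.03 m and z of lid_knob in the frame of partstray below 0.046 m and angle between lid_knob's own z axis and vertical below 0.1 rad); the robot touches nothing.
It fails at once if the nut driver or the awl is moved more than 30 mm from its place in the stand (distance of any of nutdriver, awl from where it was at the start of the episode above 0.03 m).
It fails at once if the thermostat or the nut is moved more than 30 mm (distance of any of thermostat, bignut from where it was at the start of the episode above 0.03 m).
It fails at once if the screw jar or the pliers are moved more than 30 mm (distance of any of screwjar, pliers from where it was at the start of the episode above 0.03 m).
It also fails if it takes over 72 s, if anything falls off the work surface, if the arm or the gripper's body presses on something with over 40 N, if the wrist force passes 120 N, or if a joint passes its speed limit or range.

### The arm

A 6-joint arm with a two-finger parallel gripper is mounted at the origin on the work surface. World frame = base frame: x ahead of the robot, y to its left, z up, the work surface at z = 0. Lengths are in m, angles in rad, forces in N, time in s.
With the tool pointing down it reaches from about 0.3 to 0.875 m from the base axis. Payload 6.4 kg.
Tool frame: the origin (TCP) lies at the very end of the fingers, on their centre line; the grasp point (between the pads) lies 19 mm behind it; z points along the fingers, y is the direction in which the jaws open and shut (so a half turn about z gives the same grasp; the last joint's range is limited). The gripper opens to 85 mm and grips with 20 to 120 N. Pads are 22 mm wide; open, the fingers measure 114 mm over their backs; the gripper's body (76 mm by 85 mm) begins 54 mm behind the grasp point. The pads swing forward as they close: fully open they stand 13 mm farther back than shut.
Start: joints at [-1.365, 0.181, 1.607, -0, 1.354, -0.206], TCP at [0.23, -0.527, 0.231] pointing down, gripper open.
Joint ranges: [-2.99, 2.99], [-0.89, 2.07], [0.3, 2.58], [-1.14, 4.28], [0, 2.63], [-3.12, 3.12]. Speed limits (rad/s): [2.57, 2.57, 3.01, 3.14, 3.14, 3.14].

### API

Orientations are given as a unit quaternion [w, x, y, z].
In Python, from bench import telemetry, imaging, ctrl gives the robot as it stands.
- The arm moves only by the shell command python3 -m pendant 'ROWS' [OPENING]. ROWS is JSON, a list that holds one entry, the list of rows, each a list of 6 numbers: the shift along the tool's x, y, z in units of 200 mm (1.0 is 200 mm), then the turn, a rotation vector about the tool's x, y, z in units of pi rad (1.0 is pi rad). In form: [[[tx, ty, tz, rx, ry, rz], ...]]. A call has 1 to 12 rows; each row shifts and turns the pose as measured when the row begins, along the tool's axes as they then stand; what a row does not reach is not made up. A row lasts 1/8 s, in which the tool goes at most 62.5 mm and 10.7 degrees, less where a joint would pass 70% of its speed; a pose out of reach is approached as far as the arm can. A call with a number of a shift or a turn outside -1 to 1 is refused whole. A call with a gripper value outside its range is refused whole. OPENING is the closure, from 0 (fully open) to 1 (shut), set as the call begins (- or left out, the last holds). The fingers move at their own pace and stop on an object; the grip force is fixed at half the most. Time passes only in rows, so rows that do not move let the fingers close. It gives the time, the measured TCP pose, the force and the opening at its end, in the units of the state.
- telemetry.get_obs(): the state, without advancing time (a new reading comes with each control period).
- imaging.camera(name): name is "scene" or "top" or "wrist"; returns a dict with "pixels" (384x512x3 uint8, blue, green, red), "vfov" (degrees; the focal length in pixels is half the picture's height over the tangent of half this angle, whatever the lens; pixels are square), "cx", "cy" (the principal point, pixels), "R" (3x3) and "t" (3): a world point X has camera coordinates R X + t. Camera axes: x right, y down, z forward; pixel columns grow to the right and rows downward; lengths in m; the calibration is good to about 2 mm. A picture is of the moment at which its call begins. There is no depth.
- ctrl.hand_in(): hands the job in, once; it reports no verdict.
The state is a dict: "time_s": time; "q": joint angles; "dq": joint speeds; "joint_efforts": joint torques, N m; "eef_pos": TCP position; "eef_rot": TCP orientation; "wrist_force": force on the tool from outside, world axes, zero at the start; "torque": the same for the moment, N m; "opening": opening from 0.0 (shut) to 1.0 (fully open).
Only numpy, scipy, OpenCV 4.12 (cv2) and the standard library are available. Lean on these libraries where they do the work, as an engineer would, in place of code of your own. Each camera call takes 0.05 s, during which the arm holds its last target.

## Working session

There is one attempt and no reset: what is moved stays moved. The work goes in short steps, Python scripts to look and compute and a shell command to move; the robot and the scene stay as the last step left them, time stands still between calls to the robot, and variables do not carry over. Pictures are saved under pics/ and viewed, and the job is handed in when it is done.

```bash
ls; mkdir -p pics
python3 - <<'E'
from bench import telemetry, imaging
import cv2
o=telemetry.get_obs(); print(o)
for n in ["scene","top","wrist"]:
    c=imaging.camera(n); cv2.imwrite(f"pics/{n}0.png",c["pixels"]); print(n,c["vfov"],c["cx"],c["cy"],c["R"],c["t"])
E
```

```text
pics
{'time_s': 0.0, 'q': array([-1.36533095e+00,  1.81530786e-01,  1.60800202e+00, -3.48626859e-05,
        1.35380468e+00, -2.06289590e-01]), 'dq': array([ 0.0001354 ,  0.00117164,  0.00122001, -0.00218225, -0.00019603,
       -0.00073887]), 'joint_efforts': array([ 4.90898165e-04, -4.44886065e+01, -3.51328468e+01, -2.33181490e-04,
        9.28552123e-03, -1.41468863e-06]), 'eef_pos': array([ 0.23002169, -0.52638392,  0.23039281]), 'eef_rot': array([-8.72426492e-04,  9.78880838e-01,  2.04429801e-01, -1.66597581e-05]), 'wrist_force': array([ 0.02567426, -0.94694571, -0.34525406]), 'torque': array([ 0.00972227, -0.00742072,  0.04280399]), 'opening': 1.004973504576199}
scene 47.84697737931635 248.52815005110097 193.1039728592262 [[-0.43765236  0.89914027  0.00268044]
 [ 0.63328148  0.31036033 -0.70896476]
 [-0.63829067 -0.30858263 -0.70523881]] [ 0.21746986 -0.31471962  1.5697052 ]
top 55.40989387622442 255.4808234823735 188.61604213955988 [[-0.00423189 -0.99963981 -0.0265017 ]
 [-0.98877773  0.00814064 -0.14917212]
 [ 0.14933413  0.02557301 -0.98845604]] [0.05668576 0.58765421 1.14550533]
wrist 66.5505840015327 261.398103757108 188.9026652963427 [[ 0.40019585 -0.91642738 -0.00203667]
 [-0.86662081 -0.37916658  0.32434716]
 [-0.29801286 -0.12803737 -0.94593592]] [-0.57459019 -0.04161432  0.38223013]
```

View pics/scene0.png

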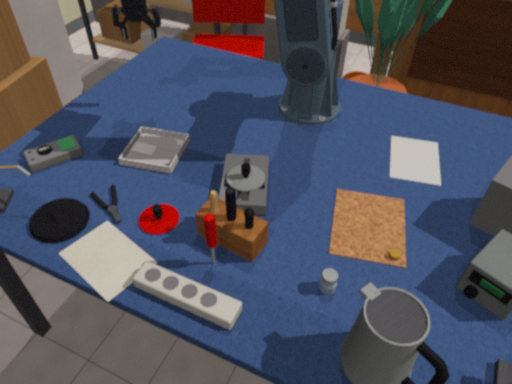

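View pics/top0.png

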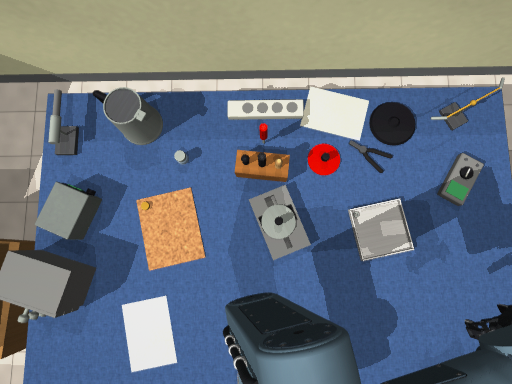

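View pics/wrist0.png

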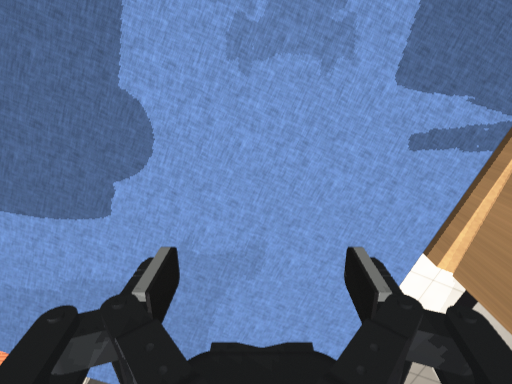

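```bash
cat > h.py <<'E'
import numpy as np, cv2
from bench import telemetry, imaging
def cam(n,save=None):
    c=imaging.camera(n)
    if save: cv2.imwrite("pics/"+save,c["pixels"])
    c["f"]=192/np.tan(np.radians(c["vfov"]/2)); c["R"]=np.array(c["R"]);c["t"]=np.array(c["t"]); return c
def ray(c,p):
    d=c["R"].T@np.array([(p[0]-c["cx"])/c["f"],(p[1]-c["cy"])/c["f"],1.]); return -c["R"].T@c["t"],d/np.linalg.norm(d)
def onz(c,p,z):
    o,d=ray(c,p); return o+d*(z-o[2])/d[2]
def proj(c,X):
    v=c["R"]@np.array(X)+c["t"]; return np.array([c["cx"],c["cy"]])+c["f"]*v[:2]/v[2]
def tri(c1,p1,c2,p2):
    o1,d1=ray(c1,p1);o2,d2=ray(c2,p2)
    s=np.linalg.lstsq(np.c_[d1,-d2],o2-o1,rcond=None)[0]; a=o1+s[0]*d1;b=o2+s[1]*d2
    return (a+b)/2,np.linalg.norm(a-b)
def crop(c,x0,y0,x1,y1,k,name):
    im=cv2.resize(c["pixels"][y0:y1,x0:x1],None,fx=k,fy=k,interpolation=cv2.INTER_CUBIC); cv2.imwrite("pics/"+name,im)
def quad(mask):
    cs=max(cv2.findContours(mask,cv2.RETR_EXTERNAL,cv2.CHAIN_APPROX_NONE)[0],key=cv2.contourArea)
    return cv2.minAreaRect(cs),cs
E
python3 - <<'E'
from h import *
c=cam("top"); crop(c,225,110,425,270,4,"tz1.png")
s=cam("scene"); crop(s,110,120,310,270,4,"sz1.png")
np.save("top0.npy",c,allow_pickle=True);np.save("scene0.npy",s,allow_pickle=True)
E
```

```text
(no output)
```

View pics/tz1.png

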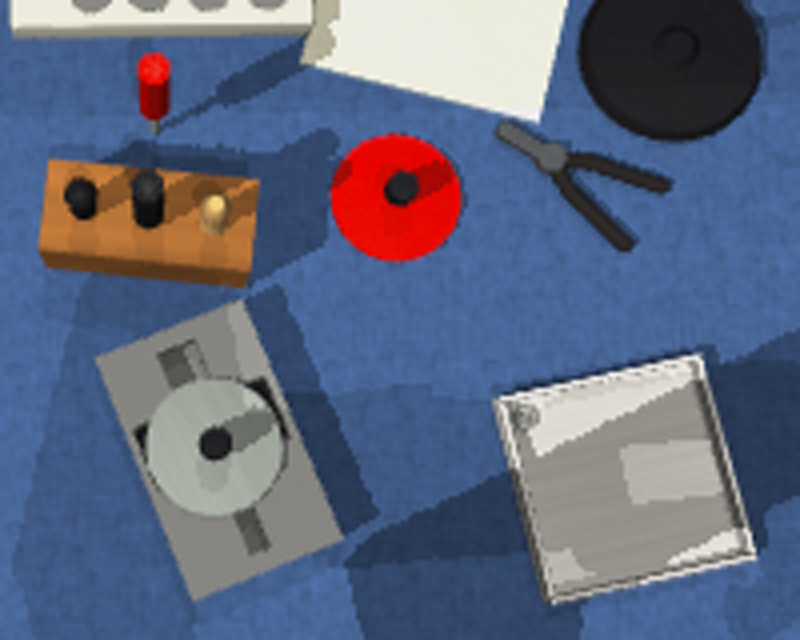

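View pics/sz1.png

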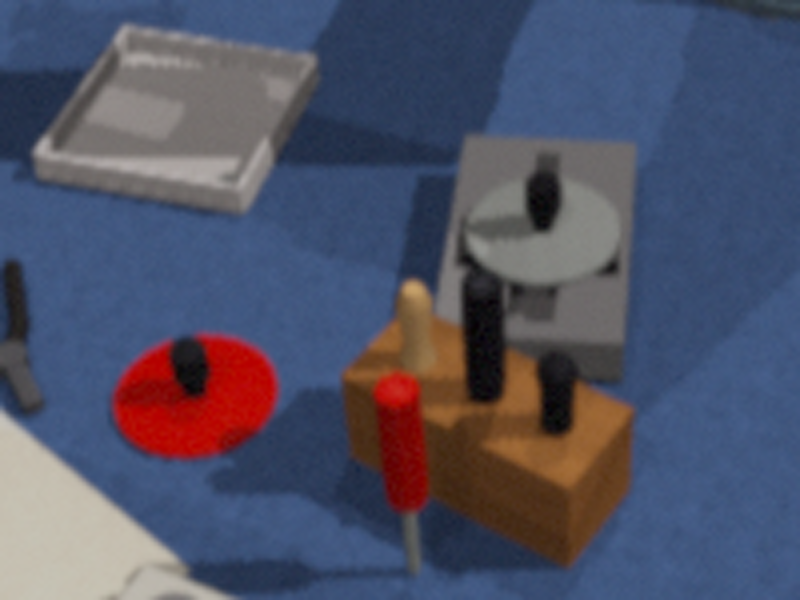

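Run:
```python
from h import *
c=np.load("top0.npy",allow_pickle=True).item();s=np.load("scene0.npy",allow_pickle=True).item()
T=lambda x,y:((x+.5)/4-.5+225,(y+.5)/4-.5+110)
S=lambda x,y:((x+.5)/4-.5+110,(y+.5)/4-.5+120)
def rect(name,pts,z,cc=c,f=T):
    P=np.array([onz(cc,f(*p),z) for p in pts]); print(name,"cen",P.mean(0).round(4),"sides",np.linalg.norm(P-np.roll(P,-1,0),axis=1).round(4),"dirs",np.degrees([np.arctan2(*(P[(i+1)%4]-P[i])[1::-1]) for i in range(4)]).round(1)); return P
rect("tooltray T",[(97,357),(240,302),(343,537),(195,600)],.04)
rect("tooltray S",[(463,135),(636,143),(622,346),(441,312)],.04,s,S)
rect("parts T",[(493,399),(700,354),(756,556),(550,605)],.025)
rect("parts S",[(124,27),(317,60),(243,185),(36,152)],.025,s,S)
rect("stand T",[(51,159),(260,180),(249,275),(41,254)],.08)
rect("stand S",[(344,376),(417,295),(634,409),(571,485)],.08,s,S)
print("knob",tri(c,T(215,443),s,S(543,197)))
print("lid disc T",onz(c,T(215,447),.048),"S",onz(s,S(543,230),.048))
for n,a,b in [("driver top",(147,178),(483,280)),("nutdr top",(79,190),(557,362)),("awl top",(214,206),(413,288))]:
    print(n,tri(c,T(*a),s,S(*b)))
crop(c,120,170,220,280,5,"tz2.png")
g=c["pixels"].astype(int)
```

```text
tooltray T cen [ 0.4811 -0.0227  0.04  ] sides [0.1251 0.2058 0.128  0.2095] dirs [ -69.2 -157.5  112.5   21.7]
tooltray S cen [ 0.478  -0.0214  0.04  ] sides [0.1316 0.2122 0.1269 0.1891] dirs [ 112.    21.5  -78.5 -156.4]
parts T cen [ 0.456  -0.3503  0.025 ] sides [0.1731 0.1663 0.1694 0.1694] dirs [ -78.1 -168.2  102.9   13.1]
parts S cen [ 0.458  -0.3484  0.025 ] sides [0.1706 0.1592 0.1675 0.1653] dirs [ 100.9   11.2  -77.1 -167.7]
stand T cen [0.6625 0.0306 0.08  ] sides [0.1684 0.0776 0.166  0.078 ] dirs [-96.5 172.5  83.6  -5.7]
stand S cen [0.663  0.0343 0.08  ] sides [0.0834 0.1712 0.0716 0.1665] dirs [175.9  80.5  -7.3 -95.6]
knob (array([ 0.48213269, -0.01816737,  0.07481033]), np.float64(0.0016456100994888582))
lid disc T [ 0.48095836 -0.0198502   0.048     ] S [ 0.48644032 -0.01520166  0.048     ]
driver top (array([0.66853527, 0.03377197, 0.17971378]), np.float64(0.004174759623216345))
nutdr top (array([0.67119138, 0.08464901, 0.1362083 ]), np.float64(0.0012406527075026574))
awl top (array([ 0.65727194, -0.01867301,  0.14004122]), np.float64(0.0009782129847165544))
```

View pics/tz2.png

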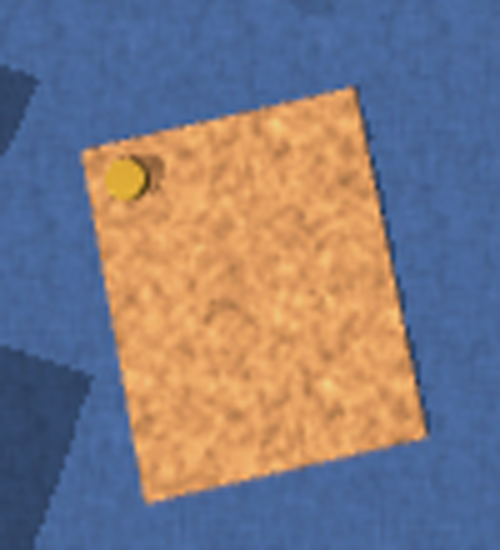

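```bash
cat >> h.py <<'E'
from scipy.spatial.transform import Rotation as Ro
def st(p=True):
    o=telemetry.get_obs(); q=o["eef_rot"]; R=Ro.from_quat([q[1],q[2],q[3],q[0]])
    if p: print("t",round(o["time_s"],2),"pos",o["eef_pos"].round(4),"z",R.as_matrix()[:,2].round(3),"y",R.as_matrix()[:,1].round(3),"F",o["wrist_force"].round(1),"open",round(o["opening"],3),"q",o["q"].round(3))
    open("log.txt","a").write(repr(list(map(float,o["q"])))+","+repr(list(map(float,o["eef_pos"])))+","+repr(list(map(float,q)))+"\n")
    return o,R
def down(az): # tool x azimuth deg, z down
    x=np.array([np.cos(np.radians(az)),np.sin(np.radians(az)),0]); z=np.array([0,0,-1.]); return Ro.from_matrix(np.c_[x,np.cross(z,x),z])
def plan(tp,tR,n=None):
    """straight move: n equal rows in tool axes/units"""
    o,R=st(); p=o["eef_pos"]; tp=np.array(tp,float)
    d=(R.inv()*tR).as_rotvec(); 
    if n is None: n=int(max(1,np.ceil(np.linalg.norm(tp-p)/.055),np.ceil(np.degrees(np.linalg.norm(d))/9)))
    print("rows",n,"dist",np.linalg.norm(tp-p).round(4),"ang",np.degrees(np.linalg.norm(d)).round(2))
    for i in range(n):
        Ri=R*Ro.from_rotvec(d*i/n); v=Ri.inv().apply((tp-p)/n)/.2
        print("[%s]"%",".join("%.3f"%x for x in np.r_[v,d/n/np.pi]),end=", " if i<n-1 else "\n")
E
python3 - <<'E'
from h import *
c=np.load("top0.npy",allow_pickle=True).item();s=np.load("scene0.npy",allow_pickle=True).item()
T=lambda x,y:((x+.5)/5-.5+120,(y+.5)/5-.5+170)
P=np.array([onz(c,T(*p),.003) for p in [(82,152),(354,87),(428,436),(148,503)]]);print(P.round(3),P.mean(0),np.linalg.norm(P-np.roll(P,-1,0),axis=1))
m=P.mean(0); ang=np.degrees(np.arctan2(*(P[0]-P[3])[1::-1]));print("x-axis az",ang)
print("thermo",onz(c,T(126,180),.012))
R=Ro.from_euler('z',ang,degrees=True);print("thermo in mat",R.inv().apply(onz(c,T(126,180),.012)-m))
print("scene corner check",[proj(s,p).round(0) for p in P], "knob fwd")
print("jar",onz(c,(180,157),.05))
plan([.482,-.019,.15],down(23.6))
E
```

```text
[[0.559 0.459 0.003]
 [0.602 0.275 0.003]
 [0.369 0.221 0.003]
 [0.326 0.405 0.003]] [0.46378794 0.33971922 0.003     ] [0.18904929 0.23913718 0.18894131 0.23886253]
x-axis az 13.12002945334453
thermo [0.53846774 0.42504302 0.012     ]
thermo in mat [0.09209821 0.06614487 0.009     ]
scene corner check [array([405., 266.]), array([328., 252.]), array([336., 188.]), array([402., 198.])] knob fwd
jar [0.69486931 0.30182021 0.05      ]
t 0.25 pos [ 0.2301 -0.5267  0.2308] z [-0.     0.001 -1.   ] y [ 0.4   -0.916 -0.001] F [ 0.1 -0.3 -0.4] open 0.998 q [-1.365  0.181  1.607  0.     1.354 -0.206]
rows 11 dist 0.5725 ang 0.05
[0.197,-0.166,0.037,-0.000,-0.000,-0.000], [0.197,-0.166,0.037,-0.000,-0.000,-0.000], [0.197,-0.166,0.037,-0.000,-0.000,-0.000], [0.197,-0.166,0.037,-0.000,-0.000,-0.000], [0.197,-0.166,0.037,-0.000,-0.000,-0.000], [0.197,-0.166,0.037,-0.000,-0.000,-0.000], [0.197,-0.166,0.037,-0.000,-0.000,-0.000], [0.197,-0.166,0.037,-0.000,-0.000,-0.000], [0.197,-0.166,0.037,-0.000,-0.000,-0.000], [0.197,-0.166,0.037,-0.000,-0.000,-0.000], [0.197,-0.166,0.037,-0.000,-0.000,-0.000]
```

```bash
python3 -m pendant '[[[0.2,-0.166,0.03,0,0,0],[0.2,-0.166,0.03,0,0,0],[0.2,-0.166,0.03,0,0,0],[0.2,-0.166,0.03,0,0,0],[0.2,-0.166,0.03,0,0,0],[0.2,-0.166,0.03,0,0,0],[0.2,-0.166,0.03,0,0,0],[0.2,-0.166,0.03,0,0,0],[0.2,-0.166,0.03,0,0,0],[0.2,-0.166,0.03,0,0,0]]]' 0.3
python3 - <<'E'
from h import *
st(); c=cam("wrist","w1.png"); plan([.482,-.019,.13],down(23.6))
print("knob pred px",proj(c,[.482,-.0185,.076]), "tray center",proj(c,[.480,-.022,.04]))
E
```

```text
time_s: 1.5
eef_pos: [0.4703, -0.0525, 0.1699]
eef_rot: [0.002, 0.98, 0.2, 0.002]
wrist_force: [0.8, -0.6, 0.1]
opening: 0.699
t 1.5 pos [ 0.4703 -0.0525  0.1699] z [ 0.004 -0.003 -1.   ] y [ 0.393 -0.92   0.005] F [ 0.8 -0.6  0.1] open 0.699 q [-0.362  0.014  1.92  -0.002  1.202  0.806]
t 1.55 pos [ 0.4716 -0.0472  0.1692] z [ 0.005  0.001 -1.   ] y [ 0.395 -0.919  0.001] F [-1.9  4.   0.7] open 0.7 q [-0.353  0.017  1.919  0.003  1.202  0.811]
rows 1 dist 0.0494 ang 0.43
[0.103,-0.109,0.196,0.000,-0.001,-0.002]
knob pred px [228.25497341 165.35775651] tray center [234.81968163 159.35278741]
```

View pics/w1.png

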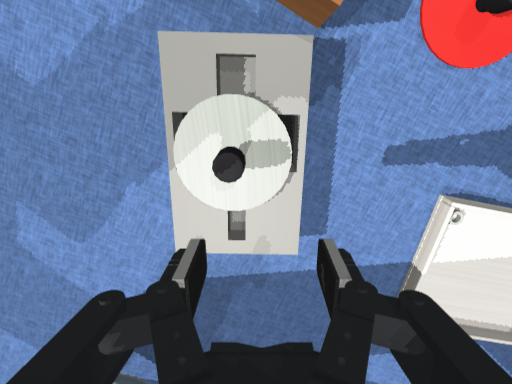

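```bash
python3 -m pendant '[[[0.103,-0.109,0.17,0,0,0],[0,0,0,0,0,0]]]'
python3 - <<'E'
from h import *
plan([.482,-.0185,.058],down(23.6))
E
```

```text
time_s: 1.8
eef_pos: [0.4829, -0.0161, 0.1345]
eef_rot: [0.0, 0.979, 0.204, 0.003]
wrist_force: [-0.2, -0.6, -0.0]
opening: 0.703
t 1.8 pos [ 0.4829 -0.0161  0.1345] z [ 0.005  0.001 -1.   ] y [ 0.399 -0.917  0.002] F [-0.2 -0.6 -0. ] open 0.703 q [-0.281  0.086  1.925  0.002  1.126  0.878]
rows 2 dist 0.0766 ang 0.32
[-0.005,0.004,0.191,0.000,-0.001,-0.000], [-0.005,0.004,0.191,0.000,-0.001,-0.000]
```

```bash
python3 -m pendant '[[[-0.005,0.006,0.15,0,-0.001,0],[-0.005,0.006,0.14,0,0,0],[0,0,0.05,0,0,0],[0,0,0,0,0,0]]]'
python3 - <<'E'
from h import *
plan([.482,-.0185,.058],down(23.6))
E
```

```text
time_s: 2.3
eef_pos: [0.4853, -0.0222, 0.0688]
eef_rot: [0.003, 0.979, 0.204, 0.004]
wrist_force: [0.5, -0.6, 0.5]
opening: 0.7
t 2.3 pos [ 0.4853 -0.0222  0.0688] z [ 0.009 -0.004 -1.   ] y [ 0.399 -0.917  0.007] F [ 0.5 -0.6  0.5] open 0.7 q [-0.29   0.199  1.956 -0.002  0.977  0.871]
rows 1 dist 0.0119 ang 0.54
[-0.008,-0.024,0.054,0.002,-0.002,-0.000]
```

```bash
python3 -m pendant '[[[-0.008,-0.022,0.055,0.002,-0.002,0],[0,0,0,0,0,0]]]'; python3 -m pendant '[[[0,0,0,0,0,0],[0,0,0,0,0,0],[0,0,0,0,0,0],[0,0,0,0,0,0],[0,0,0,0,0,0]]]' 1
python3 - <<'E'
from h import *
plan([.482,-.0185,.15],down(23.6))
E
```

```text
time_s: 2.55
eef_pos: [0.4833, -0.0195, 0.059]
eef_rot: [0.001, 0.979, 0.204, 0.001]
wrist_force: [-0.1, 0.0, -0.2]
opening: 0.706
time_s: 3.18
eef_pos: [0.4841, -0.0195, 0.0601]
eef_rot: [0.001, 0.979, 0.204, 0.002]
wrist_force: [1.2, 0.4, -0.7]
opening: 0.288
t 3.17 pos [ 0.4841 -0.0195  0.0601] z [ 0.005 -0.002 -1.   ] y [ 0.399 -0.917  0.004] F [ 1.2  0.4 -0.7] open 0.288 q [-2.86e-01  2.15e-01  1.96e+00 -1.00e-03  9.62e-01  8.75e-01]
rows 2 dist 0.0899 ang 0.29
[-0.003,-0.004,-0.225,0.001,-0.001,-0.000], [-0.003,-0.004,-0.225,0.001,-0.001,-0.000]
```

```bash
python3 -m pendant '[[[0,0,-0.2,0,0,0],[0,0,-0.2,0,0,0],[0,0,-0.1,0,0,0]]]'
python3 - <<'E'
from h import *
c=cam("wrist","w2.png"); plan([.457,-.350,.14],down(23.6))
E
```

```text
time_s: 3.55
eef_pos: [0.4813, -0.0188, 0.16]
eef_rot: [-0.0, 0.979, 0.204, -0.001]
wrist_force: [-0.2, 0.4, -1.6]
opening: 0.286
t 3.6 pos [ 0.4826 -0.0191  0.1621] z [ 0.001 -0.001 -1.   ] y [ 0.399 -0.917  0.001] F [2.5 0.6 0.6] open 0.289 q [-2.86e-01  5.00e-02  1.90e+00 -1.00e-03  1.19e+00  8.75e-01]
rows 7 dist 0.3327 ang 0.1
[-0.111,0.209,0.016,0.000,-0.000,-0.000], [-0.111,0.209,0.016,0.000,-0.000,-0.000], [-0.111,0.209,0.016,0.000,-0.000,-0.000], [-0.111,0.209,0.016,0.000,-0.000,-0.000], [-0.111,0.209,0.016,0.000,-0.000,-0.000], [-0.111,0.209,0.016,0.000,-0.000,-0.000], [-0.111,0.209,0.016,0.000,-0.000,-0.000]
```

View pics/w2.png

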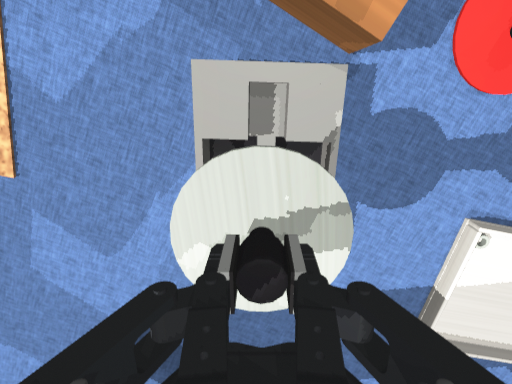

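```bash
python3 -m pendant '[[[-0.05,0.1,0,0,0,0],[-0.111,0.209,0.01,0,0,0],[-0.111,0.209,0.01,0,0,0],[-0.111,0.209,0.01,0,0,0],[-0.111,0.209,0.01,0,0,0],[-0.111,0.209,0.01,0,0,0],[-0.111,0.209,0.01,0,0,0],[-0.06,0.1,0.01,0,0,0],[0,0,0,0,0,0]]]'
python3 - <<'E'
from h import *
c=cam("wrist","w3.png"); plan([.457,-.350,.06],down(23.6))
E
```

```text
time_s: 4.72
eef_pos: [0.454, -0.355, 0.1411]
eef_rot: [-0.002, 0.979, 0.205, -0.0]
wrist_force: [0.2, 0.9, -1.0]
opening: 0.285
t 4.78 pos [ 0.4541 -0.354   0.141 ] z [-0.002  0.005 -1.   ] y [ 0.402 -0.915 -0.005] F [ 0.4  0.2 -1.2] open 0.285 q [-0.869  0.281  1.679  0.002  1.186  0.287]
rows 2 dist 0.0812 ang 0.33
[0.011,-0.005,0.203,-0.001,-0.000,0.000], [0.011,-0.006,0.203,-0.001,-0.000,0.000]
```

View pics/w3.png

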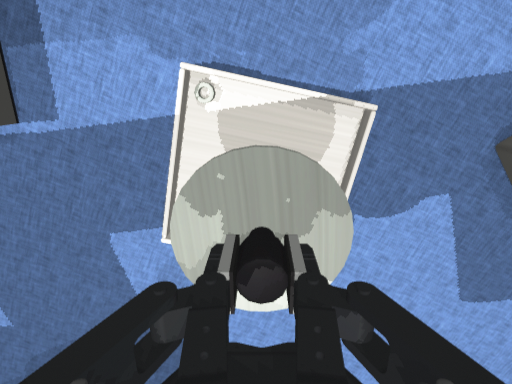

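```bash
python3 -m pendant '[[[0.01,-0.006,0.16,0,0,0],[0.01,-0.006,0.16,0,0,0],[0,0,0.13,0,0,0],[0,0,0.08,0,0,0],[0,0,0.04,0,0,0],[0,0,0,0,0,0]]]'
python3 - <<'E'
from h import *
plan([.457,-.350,.025],down(23.6))
E
```

```text
time_s: 5.52
eef_pos: [0.4596, -0.3416, 0.0253]
eef_rot: [-0.003, 0.978, 0.209, 0.0]
wrist_force: [0.2, -0.7, -1.1]
opening: 0.286
t 5.53 pos [ 0.4596 -0.3416  0.0253] z [-0.001  0.006 -1.   ] y [ 0.409 -0.912 -0.006] F [ 0.2 -0.7 -1.1] open 0.286 q [-0.848  0.446  1.735  0.004  0.967  0.298]
rows 1 dist 0.0088 ang 0.67
[-0.029,0.033,0.001,-0.002,-0.001,0.003]
```

```bash
python3 -m pendant '[[[-0.03,0.033,0.005,-0.002,-0.001,0.002],[0,0,0.01,0,0,0],[0,0,0,0,0,0]]]'
python3 - <<'E'
from h import *
st(); c=cam("scene"); crop(c,100,110,200,190,6,"s4.png")
E
```

```text
time_s: 5.9
eef_pos: [0.458, -0.3522, 0.0259]
eef_rot: [0.002, 0.979, 0.206, 0.0]
wrist_force: [0.8, -1.2, -1.6]
opening: 0.286
t 5.9 pos [ 0.458  -0.3522  0.0259] z [ 0.001 -0.004 -1.   ] y [ 0.403 -0.915  0.004] F [ 0.8 -1.2 -1.6] open 0.286 q [-0.86   0.449  1.728 -0.002  0.961  0.297]
```

View pics/s4.png

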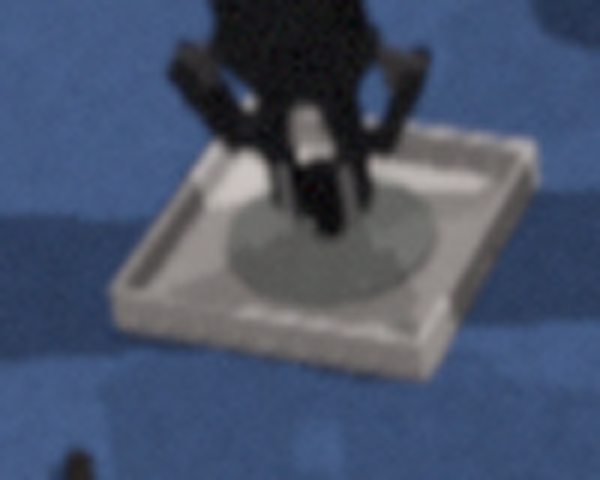

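```bash
python3 -m pendant '[[[0,0,0.01,0,0.0,0],[0,0,0.01,0,0,0]]]';python3 -m pendant '[[[0,0,0.008,0.001,0,0],[0,0,0.008,0,0,0]]]'
```

```text
time_s: 6.2
eef_pos: [0.4585, -0.3532, 0.0247]
eef_rot: [0.002, 0.979, 0.206, 0.001]
wrist_force: [-3.8, 6.1, 7.8]
opening: 0.282
time_s: 6.45
eef_pos: [0.4587, -0.3535, 0.0243]
eef_rot: [0.001, 0.979, 0.206, 0.0]
wrist_force: [-6.6, 8.1, 18.2]
opening: 0.281
```

Contact with the floor. Release (partly) and rise.

```bash
python3 -m pendant '[[[0,0,-0.008,0,0,0],[0,0,0,0,0,0],[0,0,0,0,0,0],[0,0,0,0,0,0]]]' 0.35;  python3 -m pendant '[[[0,0,-0.15,0,0,0],[0,0,-0.25,0,0,0],[0,0,-0.3,0,0,0],[0,0,-0.3,0,0,0]]]'
python3 - <<'E'
from h import *
c=cam("wrist","w5.png"); t=cam("top"); s=cam("scene"); st()
crop(t,320,180,440,280,6,"t5.png")
p,_=1,1
for n,cc in (("t",t),("s",s),("w",c)): print(n,proj(cc,[.457,-.350,.041]))
E
```

```text
time_s: 6.95
eef_pos: [0.4591, -0.3547, 0.0263]
eef_rot: [0.002, 0.979, 0.205, 0.001]
wrist_force: [-0.1, 0.8, 0.9]
opening: 0.651
time_s: 7.45
eef_pos: [0.4557, -0.3511, 0.2242]
eef_rot: [-0.004, 0.979, 0.205, -0.003]
wrist_force: [0.2, -0.0, -0.1]
opening: 0.651
t 7.6 pos [ 0.4578 -0.3534  0.2272] z [-0.001 -0.    -1.   ] y [ 0.402 -0.916 -0.001] F [ 1.   0.5 -0.5] open 0.653 q [-8.620e-01  1.920e-01  1.602e+00 -1.000e-03  1.348e+00  2.960e-01]
t [382.2085593  228.44190373]
s [153.77106528 141.12021188]
w [262.11984866 164.22455111]
```

View pics/w5.png

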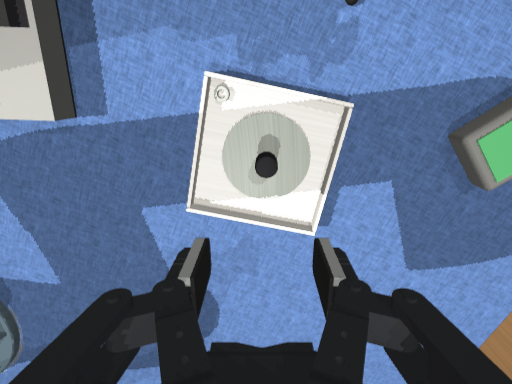

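View pics/t5.png

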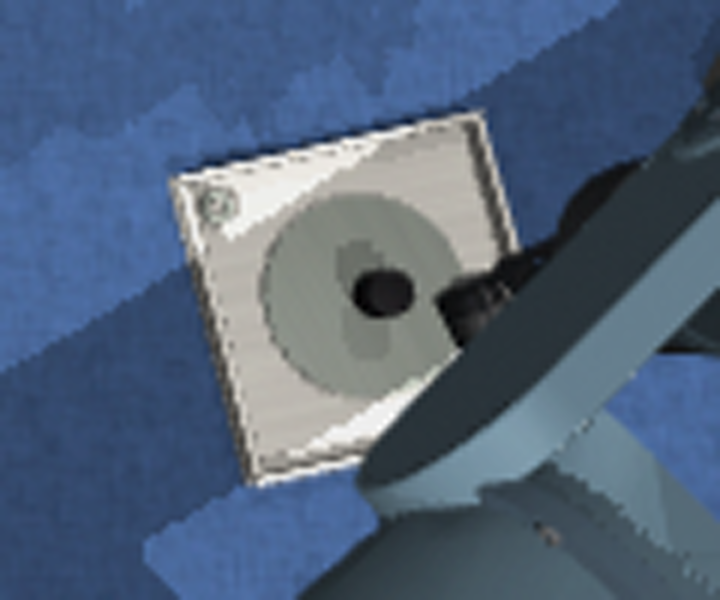

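```bash
cat >> h.py <<'E'
def fk(q,k,s4=1,s6=-1):
    E=lambda a,v:Ro.from_euler(a,v)
    a=E('z',q[0]);R3=a*E('y',q[1]+q[2]);R=R3*E('z',s4*q[3])*E('y',q[4])*E('z',s6*q[5]+k[6])
    p=a.apply([k[0],0,k[1]])+(a*E('y',q[1])).apply([0,0,k[2]])+R3.apply([k[3],0,k[4]])+R.apply([0,0,k[5]])
    return p,R
E
python3 - <<'E'
from h import *
from scipy.optimize import least_squares
D=[eval("["+l+"]") for l in open("log.txt")]
for s4 in (1,-1):
  for s6 in (1,-1):
    def f(k):
        r=[]
        for q,p,w in D:
            P,R=fk(q,k,s4,s6); W=Ro.from_quat([w[1],w[2],w[3],w[0]]); r+=list((P-p)*5)+list((R.inv()*W).as_rotvec())
        return np.array(r)
    best=min((least_squares(f,[.05,.3,.4,0,.4,.25,c]) for c in (0,1.57,3.14,-1.57)),key=lambda r:r.cost)
    print(s4,s6,best.cost,best.x.round(3))
E
```

```text
1 1 1.8965212300888057 [-0.009  2.938  0.502  0.142  0.532  2.947  1.571]
1 -1 4.673289985359673 [-0.009  2.938  0.502  0.142  0.532  2.947  2.678]
-1 1 1.9009668253561256 [ 0.01  -2.466  0.371  0.026  0.496 -2.465  1.571]
-1 -1 4.675714683579987 [ 0.01  -2.466  0.371  0.026  0.496 -2.465  2.678]
```

Run:
```python
from h import *
D=[eval("["+l+"]") for l in open("log.txt")]
for q,p,w in D:
    W=Ro.from_quat([w[1],w[2],w[3],w[0]])
    print(np.round(q,3),W.as_euler('ZYZ').round(3),np.round(p,3), [ (fk(q,[0,0,0,0,0,0,np.pi/2],s,1)[1].inv()*W).as_rotvec().round(4) for s in (1,-1)])
```

```text
[-1.365  0.181  1.607  0.     1.354 -0.206] [ 1.735  3.141 -1.818] [ 0.23  -0.527  0.231] [array([-0.,  0., -0.]), array([-0.    ,  0.0001,  0.    ])]
[-0.362  0.014  1.92  -0.002  1.202  0.806] [-0.637  3.136  2.101] [ 0.47  -0.053  0.17 ] [array([ 0.,  0., -0.]), array([-0.0021, -0.002 , -0.0011])]
[-0.353  0.017  1.919  0.003  1.202  0.811] [0.152 3.137 2.887] [ 0.472 -0.047  0.169] [array([-0.,  0., -0.]), array([0.0034, 0.0032, 0.0018])]
[-0.281  0.086  1.925  0.002  1.126  0.878] [0.092 3.136 2.823] [ 0.483 -0.016  0.135] [array([ 0.,  0., -0.]), array([0.0031, 0.0026, 0.0019])]
[-0.29   0.199  1.956 -0.002  0.977  0.871] [-0.427  3.132  2.304] [ 0.485 -0.022  0.069] [array([ 0.,  0., -0.]), array([-0.002 , -0.0016, -0.0017])]
[-2.86e-01  2.15e-01  1.96e+00 -1.00e-03  9.62e-01  8.75e-01] [-0.395  3.137  2.336] [ 0.484 -0.02   0.06 ] [array([ 0.,  0., -0.]), array([-0.0008, -0.0007, -0.0007])]
[-2.86e-01  5.00e-02  1.90e+00 -1.00e-03  1.19e+00  8.75e-01] [-0.804  3.14   1.927] [ 0.483 -0.019  0.162] [array([ 0.,  0., -0.]), array([-0.0008, -0.0007, -0.0004])]
[-0.869  0.281  1.679  0.002  1.186  0.287] [ 1.983  3.136 -1.572] [ 0.454 -0.354  0.141] [array([-0.,  0., -0.]), array([0.0009, 0.0029, 0.0012])]
[-0.848  0.446  1.735  0.004  0.967  0.298] [ 1.702  3.135 -1.861] [ 0.46  -0.342  0.025] [array([-0.,  0., -0.]), array([0.0021, 0.0068, 0.0049])]
[-0.86   0.449  1.728 -0.002  0.961  0.297] [-1.243  3.137  1.483] [ 0.458 -0.352  0.026] [array([-0.,  0., -0.]), array([-0.001 , -0.0031, -0.0023])]
[-8.620e-01  1.920e-01  1.602e+00 -1.000e-03  1.348e+00  2.960e-01] [-3.116  3.14  -0.387] [ 0.458 -0.353  0.227] [array([-0.,  0., -0.]), array([-0.0006, -0.002 , -0.0005])]
```

Run:
```python
from h import *
D=[eval("["+l+"]") for l in open("log.txt")]
A=[];b=[]
for q,p,w in D:
    p0=fk(q,[0]*6+[np.pi/2],1,1)[0]
    A.append(np.stack([fk(q,[float(i==j) for j in range(6)]+[np.pi/2],1,1)[0] for i in range(6)],1)); b.append(p)
A=np.vstack(A);b=np.hstack(b)
A2=A.copy(); 
# lock d6 at several guesses
for d6 in (.2,.25,.3):
    M=np.delete(A,5,1);k,r,_,_=np.linalg.lstsq(M,b-A[:,5]*d6,rcond=None);print(d6,k.round(4),np.abs(M@k+A[:,5]*d6-b).max())
```

```text
0.2 [4.000e-04 1.947e-01 4.353e-01 8.300e-02 5.137e-01] 0.11536738993028023
0.25 [2.000e-04 2.446e-01 4.365e-01 8.400e-02 5.141e-01] 0.1153481703269211
0.3 [1.000e-04 2.945e-01 4.377e-01 8.510e-02 5.144e-01] 0.115328950723562
```

```bash
cat >> h.py <<'E'
def fk(q,k):
    E=lambda a,v:Ro.from_euler(a,v)
    a=E('z',q[0]);R3=a*E('y',q[1]+q[2]);R=R3*E('z',q[3])*E('y',q[4])*E('z',q[5]+np.pi/2)
    p=a.apply([k[0],k[6],k[1]])+(a*E('y',q[1])).apply([0,0,k[2]])+R3.apply([k[3],0,k[4]])+R.apply([0,0,k[5]])
    return p,R
E
cat > fit.py <<'E'
from h import *
D=[eval("["+l+"]") for l in open("log.txt")]
A=[];b=[]
for q,p,w in D:
    A.append(np.stack([fk(q,[float(i==j) for j in range(7)])[0] for i in range(7)],1)); b.append(p)
A=np.vstack(A);b=np.hstack(b)
def fit(d6):
    M=np.delete(A,5,1);k,r,_,_=np.linalg.lstsq(M,b-A[:,5]*d6,rcond=None);return k,np.abs(M@k+A[:,5]*d6-b).max()
if __name__=="__main__":
    for d in (.2,.25,.3,.35): print(d,*fit(d))
    print(np.linalg.lstsq(A,b,rcond=None)[0])
E
python3 fit.py
```

```text
0.2 [4.12150845e-04 1.94691823e-01 4.35328151e-01 8.29639745e-02
 5.13730443e-01 1.17832241e-01] 0.0007277353410755638
0.25 [2.38832575e-04 2.44611157e-01 4.36535825e-01 8.40304276e-02
 5.14054058e-01 1.17818683e-01] 0.0004217070227087727
0.3 [6.55143058e-05 2.94530492e-01 4.37743499e-01 8.50968807e-02
 5.14377673e-01 1.17805125e-01] 0.00011567870434231464
0.35 [-1.07803964e-04  3.44449826e-01  4.38951173e-01  8.61633338e-02
  5.14701289e-01  1.17791567e-01] 0.00019034961402425443
[-6.2430542e-16  3.1340000e-01  4.3820000e-01  8.5500000e-02
  5.1450000e-01  3.1890000e-01  1.1780000e-01]
```

```bash
cat >> h.py <<'E'
K=[0,.3134,.4382,.0855,.5145,.3189,.1178]
LO=np.array([-2.99,-.89,.3,-1.14,0,-3.12]);HI=np.array([2.99,2.07,2.58,4.28,2.63,3.12])
from scipy.optimize import least_squares
def ik(p,R,q0):
    def f(q):
        P,W=fk(q,K); return np.r_[(P-p)*5,(W.inv()*R).as_rotvec()]
    r=least_squares(f,np.clip(q0,LO+1e-3,HI-1e-3),bounds=(LO,HI)); return r.x,np.abs(r.fun).max()
def tilt(beta,th): # tool z toward azimuth beta, th deg below horizontal; y horizontal az beta-90
    b,t=np.radians([beta,th]); z=np.array([np.cos(b)*np.cos(t),np.sin(b)*np.cos(t),-np.sin(t)]); y=np.array([np.sin(b),-np.cos(b),0]); return Ro.from_matrix(np.c_[np.cross(y,z),y,z])
E
python3 - <<'E'
from h import *
o,_=st(); q=o["q"]
q,e=ik([.663,.032,.131],down(83.7),q);print("grasp",q.round(2),e)
q,e=ik([.663,.032,.25],down(83.7),q);print("lift",q.round(2),e)
q0=q
m=np.array([.464,.340])
for beta in (84,103,123,60):
    q=q0
    for th in range(90,9,-5):
        b=np.radians(beta);u=np.array([np.cos(b),np.sin(b)])
        # mid at mat centre
        tip=m+u*.085*1
        g=np.r_[tip-u*.145*np.cos(np.radians(th)),.007+.145*np.sin(np.radians(th))]
        R=tilt(beta,th); p=g+R.apply([0,0,.019])+[0,0,.03]
        q,e=ik(p,R,q)
        if th in(90,60,45,30,20,15): print(beta,th,p.round(3),q.round(2),round(e,4))
E
```

```text
t 7.6 pos [ 0.4578 -0.3534  0.2272] z [-0.001 -0.    -1.   ] y [ 0.402 -0.916 -0.001] F [ 1.   0.5 -0.5] open 0.653 q [-8.620e-01  1.920e-01  1.602e+00 -1.000e-03  1.348e+00  2.960e-01]
grasp [-0.13  0.47  1.45 -0.    1.23 -0.02] 1.5670797992584085e-12
lift [-0.13  0.36  1.34  0.    1.44 -0.02] 6.318979429024585e-10
84 90 [0.473 0.425 0.163] [0.55 0.38 1.51 0.   1.26 0.65] 0.0
84 60 [0.466 0.362 0.146] [ 0.18  0.16  1.91  0.61  1.   -0.03] 0.0
84 45 [0.464 0.336 0.126] [-0.01  0.21  2.04  0.94  1.05 -0.47] 0.0
84 30 [0.461 0.316 0.1  ] [-0.18  0.4   2.08  1.18  1.21 -0.86] 0.0
84 20 [0.461 0.307 0.08 ] [-0.26  0.58  2.06  1.27  1.34 -1.06] 0.0
84 15 [0.46  0.303 0.07 ] [-0.29  0.68  2.03  1.3   1.41 -1.14] 0.0
103 90 [0.445 0.423 0.163] [0.57 0.33 1.57 0.   1.24 0.34] 0.0
103 60 [0.459 0.361 0.146] [ 0.17  0.25  1.81  0.57  1.18 -0.3 ] 0.0
103 45 [0.465 0.336 0.126] [-0.    0.35  1.85  0.8   1.28 -0.61] 0.0
103 30 [0.469 0.316 0.1  ] [-0.13  0.54  1.84  0.96  1.42 -0.85] 0.0
103 20 [0.472 0.307 0.08 ] [-0.19  0.7   1.79  1.03  1.53 -0.98] 0.0
103 15 [0.472 0.304 0.07 ] [-0.21  0.78  1.76  1.06  1.59 -1.03] 0.0
123 90 [0.418 0.411 0.163] [ 0.58  0.27  1.64  0.    1.23 -0.  ] 0.0
123 60 [0.452 0.358 0.146] [ 0.19  0.34  1.68  0.49  1.36 -0.55] 0.0
123 45 [0.466 0.337 0.126] [ 0.05  0.49  1.64  0.66  1.49 -0.75] 0.0
123 30 [0.477 0.32  0.1  ] [-0.05  0.69  1.57  0.78  1.65 -0.89] 0.0
123 20 [0.482 0.312 0.08 ] [-0.09  0.84  1.5   0.85  1.75 -0.96] 0.0
123 15 [0.484 0.309 0.07 ] [-0.1   0.91  1.46  0.88  1.81 -0.98] 0.0
60 90 [0.507 0.414 0.163] [0.5  0.41 1.45 0.   1.27 1.03] 0.0
60 60 [0.475 0.359 0.146] [0.25 0.07 2.01 0.55 0.75 0.42] 0.0
60 45 [0.462 0.336 0.126] [ 0.07  0.05  2.23  1.12  0.71 -0.25] 0.0
60 30 [0.452 0.319 0.1  ] [-0.12  0.23  2.35  1.59  0.92 -0.91] 0.0
60 20 [0.447 0.311 0.08 ] [-0.23  0.47  2.35  1.74  1.15 -1.24] 0.0
60 15 [0.446 0.308 0.07 ] [-0.27  0.61  2.33  1.77  1.26 -1.36] 0.0
```

Run:
```python
from h import *
c=np.load("top0.npy",allow_pickle=True).item();s=np.load("scene0.npy",allow_pickle=True).item()
T=lambda x,y:((x+.5)/4-.5+225,(y+.5)/4-.5+110)
S=lambda x,y:((x+.5)/4-.5+110,(y+.5)/4-.5+120)
print("red top",tri(c,T(153,63),s,S(398,383)),"tip",onz(c,T(156,133),0),onz(s,S(415,572),0))
# driver base check at stand top: shoulder ~ z .08
print("driver shoulder S",onz(s,S(485,398),.08),"T top",onz(c,T(147,178),.175), "S top",onz(s,S(483,282),.175))
plan([.655,.032,.24],down(83.7))
```

```text
red top (array([0.75728049, 0.02811546, 0.1758194 ]), np.float64(0.0027636647913979054)) tip [0.75378979 0.02546767 0.        ] [0.75627728 0.02886242 0.        ]
driver shoulder S [0.67096259 0.03576487 0.08      ] T top [0.6706    0.0319163 0.175    ] S top [0.66513253 0.03419314 0.175     ]
t 7.6 pos [ 0.4578 -0.3534  0.2272] z [-0.001 -0.    -1.   ] y [ 0.402 -0.916 -0.001] F [ 1.   0.5 -0.5] open 0.653 q [-8.620e-01  1.920e-01  1.602e+00 -1.000e-03  1.348e+00  2.960e-01]
rows 8 dist 0.4331 ang 60.01
[0.210,-0.171,-0.008,-0.000,0.000,-0.042], [0.230,-0.142,-0.008,-0.000,0.000,-0.042], [0.247,-0.111,-0.008,-0.000,0.000,-0.042], [0.259,-0.078,-0.008,-0.000,0.000,-0.042], [0.267,-0.043,-0.008,-0.000,0.000,-0.042], [0.270,-0.008,-0.008,-0.000,0.000,-0.042], [0.269,0.027,-0.008,-0.000,0.000,-0.042], [0.263,0.062,-0.008,-0.000,0.000,-0.042]
```

```bash
python3 -m pendant '[[[0.1,-0.085,-0.02,0,0,-0.02],[0.210,-0.171,-0.02,0,0,-0.042],[0.23,-0.142,-0.01,0,0,-0.042],[0.247,-0.111,-0.01,0,0,-0.042],[0.259,-0.078,-0.01,0,0,-0.042],[0.267,-0.043,-0.01,0,0,-0.042],[0.27,-0.008,-0.01,0,0,-0.042],[0.269,0.027,-0.01,0,0,-0.042],[0.13,0.03,0,0,0,-0.02],[0,0,0,0,0,0]]]' 0.3
python3 - <<'E'
from h import *
plan([.655,.033,.24],down(83.7)); c=cam("wrist","w6.png")
for n,p in (("drv top",[.665,.033,.175]),("drv sh",[.665,.033,.08]),("stand c",[.663,.032,.08])): print(n,proj(c,p))
E
```

```text
time_s: 8.85
eef_pos: [0.6223, 0.0587, 0.229]
eef_rot: [-0.011, 0.734, 0.679, -0.006]
wrist_force: [0.1, -0.7, -0.6]
opening: 0.699
t 8.85 pos [0.6223 0.0587 0.229 ] z [-0.025  0.008 -1.   ] y [ 0.997 -0.077 -0.025] F [ 0.1 -0.7 -0.6] open 0.699 q [-0.099  0.309  1.456  0.006  1.402 -0.023]
rows 1 dist 0.043 ang 2.41
[-0.115,0.172,-0.060,-0.008,-0.002,0.011]
drv top [321.31680556 237.96385745]
drv sh [306.14951984 195.19275471]
stand c [304.28396497 196.19778918]
```

View pics/w6.png

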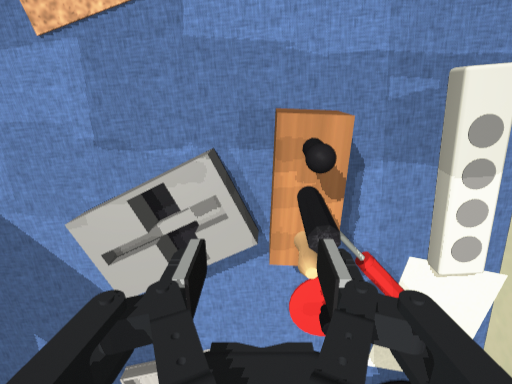

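```bash
python3 -m pendant '[[[-0.06,0.11,-0.05,-0.004,-0.001,0.005],[-0.06,0.11,0,-0.004,-0.001,0.005],[0,0,0,0,0,0]]]'
python3 - <<'E'
from h import *
plan([.665,.033,.19],down(83.7)); c=cam("wrist")
for n,p in (("drv top",[.665,.033,.175]),("drv sh",[.665,.033,.08])): print(n,proj(c,p))
crop(c,150,100,400,384,2,"w7.png")
E
```

```text
time_s: 9.28
eef_pos: [0.6623, 0.0259, 0.2346]
eef_rot: [-0.002, 0.747, 0.665, -0.003]
wrist_force: [0.2, 0.4, 0.6]
opening: 0.701
t 9.28 pos [0.6623 0.0259 0.2346] z [-0.006 -0.001 -1.   ] y [ 0.993 -0.116 -0.006] F [0.2 0.4 0.6] open 0.701 q [-0.139  0.375  1.359 -0.002  1.414 -0.022]
rows 1 dist 0.0452 ang 0.51
[0.037,0.011,0.223,-0.002,0.001,-0.002]
drv top [263.16167383 197.16950154]
drv sh [263.16896583 165.15344238]
```

View pics/w7.png

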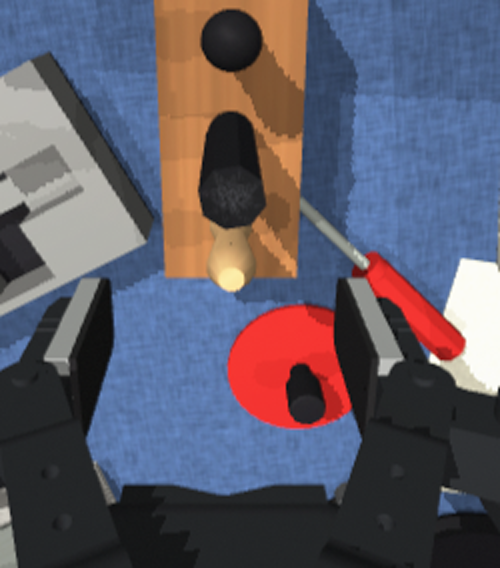

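```bash
python3 - <<'E'
from h import *
c=cam("wrist"); print(onz(c,(150+231.5/2,100+197/2),.175))
E
python3 -m pendant '[[[0.037,0.015,0.1,-0.002,0.001,-0.002],[0,0,0,0,0,0]]]'
python3 - <<'E'
from h import *
plan([.6665,.034,.131],down(83.7))
E
```

```text
[0.6662056  0.03233056 0.175     ]
time_s: 9.62
eef_pos: [0.6636, 0.0342, 0.2143]
eef_rot: [-0.001, 0.745, 0.667, 0.0]
wrist_force: [-0.0, -0.4, -0.1]
opening: 0.7
t 9.62 pos [0.6636 0.0342 0.2143] z [-0.002  0.002 -1.   ] y [ 0.994 -0.109 -0.002] F [-0.  -0.4 -0.1] open 0.7 q [-0.128  0.391  1.379  0.002  1.374 -0.019]
rows 2 dist 0.0833 ang 0.16
[-0.000,0.008,0.208,-0.000,-0.000,0.000], [0.000,0.007,0.208,-0.000,-0.000,0.000]
```

```bash
python3 -m pendant '[[[-0.004,0.008,0.16,0,0,0],[-0.003,0.007,0.16,0,0,0],[0,0,0.1,0,0,0],[0,0,0,0,0,0]]]'
python3 - <<'E'
from h import *
plan([.6665,.033,.131],down(83.7))
E
```

```text
time_s: 10.12
eef_pos: [0.6667, 0.0325, 0.1326]
eef_rot: [0.0, 0.745, 0.668, 0.001]
wrist_force: [0.2, 0.5, -0.2]
opening: 0.697
t 10.12 pos [0.6667 0.0325 0.1326] z [ 0.002  0.001 -1.   ] y [ 0.994 -0.109  0.002] F [ 0.2  0.5 -0.2] open 0.697 q [-0.13   0.473  1.437  0.002  1.229 -0.021]
rows 1 dist 0.0017 ang 0.17
[0.002,-0.001,0.008,0.001,-0.001,0.000]
```

Position good; close and lift slightly.

```bash
python3 -m pendant '[[[0,0,0,0,0,0],[0,0,0,0,0,0],[0,0,0,0,0,0],[0,0,0,0,0,0],[0,0,0,0,0,0]]]' 1; python3 -m pendant '[[[0,0,-0.06,0,0,0],[0,0,-0.1,0,0,0],[0,0,-0.1,0,0,0],[0,0,-0.12,0,0,0],[0,0,-0.12,0,0,0],[0,0,-0.12,0,0,0]]]'
python3 - <<'E'
from h import *
st(); c=cam("scene"); crop(c,180,120,300,260,4,"s8.png")
E
```

```text
time_s: 10.75
eef_pos: [0.6687, 0.0323, 0.1371]
eef_rot: [0.002, 0.744, 0.668, 0.003]
wrist_force: [0.1, 1.2, -1.3]
opening: 0.273
time_s: 11.5
eef_pos: [0.6678, 0.0323, 0.2708]
eef_rot: [0.003, 0.744, 0.668, 0.004]
wrist_force: [-0.0, -0.4, -1.3]
opening: 0.276
t 11.5 pos [0.6678 0.0323 0.2708] z [ 0.01  0.   -1.  ] y [ 0.994 -0.108  0.01 ] F [-0.  -0.4 -1.3] open 0.276 q [-0.13   0.352  1.316  0.002  1.463 -0.021]
```

View pics/s8.png

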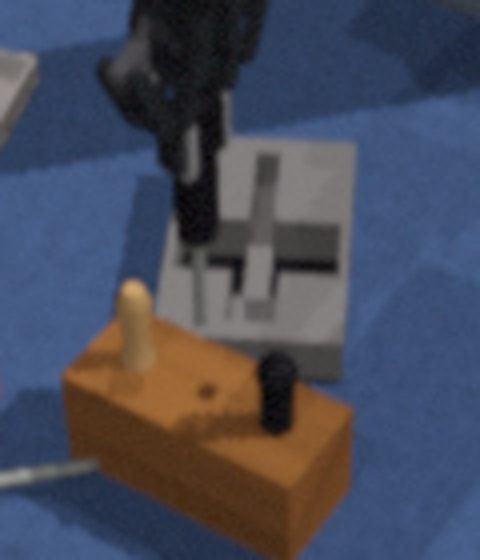

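```bash
python3 -m pendant '[[[0,0,-0.15,0,0,0],[0,0,-0.15,0,0,0],[0,0,-0.1,0,0,0]]]'
python3 - <<'E'
from h import *
plan([.50,.20,.33],tilt(84,55),8)
o,_=st(); q=o["q"]
for p,t in (([.5,.2,.33],55),([.452,.308,.20],30),([.452,.31,.10],20),([.452,.31,.054],20)):
    q,e=ik(p,tilt(84,t),q); print(q.round(2),e)
E
```

```text
time_s: 11.92
eef_pos: [0.6677, 0.0322, 0.3601]
eef_rot: [0.007, 0.744, 0.668, 0.007]
wrist_force: [0.1, -0.2, -1.2]
opening: 0.276
t 11.93 pos [0.6677 0.0322 0.3601] z [ 0.019 -0.001 -1.   ] y [ 0.994 -0.108  0.019] F [ 0.1 -0.2 -1.2] open 0.276 q [-0.13   0.308  1.198  0.002  1.617 -0.021]
rows 8 dist 0.2391 ang 34.95
[0.093,-0.116,0.017,0.001,0.024,0.000], [0.091,-0.116,0.024,0.001,0.024,0.000], [0.089,-0.116,0.031,0.001,0.024,0.000], [0.086,-0.116,0.038,0.001,0.024,0.000], [0.083,-0.116,0.045,0.001,0.024,0.000], [0.080,-0.116,0.051,0.001,0.024,0.000], [0.075,-0.115,0.058,0.001,0.024,0.000], [0.071,-0.115,0.063,0.001,0.024,0.000]
t 11.93 pos [0.6677 0.0322 0.3601] z [ 0.019 -0.001 -1.   ] y [ 0.994 -0.108  0.019] F [ 0.1 -0.2 -1.2] open 0.276 q [-0.13   0.308  1.198  0.002  1.617 -0.021]
[-0.21 -0.07  1.79  0.61  1.51 -0.17] 6.88338275267597e-14
[-0.2   0.14  2.11  1.1   1.32 -0.64] 1.915134717478395e-14
[-0.26  0.51  2.09  1.26  1.35 -1.03] 1.3045120539345586e-14
[-0.26  0.64  2.06  1.28  1.32 -1.12] 6.979417044306045e-13
```

```bash
python3 -m pendant '[[[0.06,-0.116,0.02,0.001,0,0],[0.09,-0.12,0.02,0.001,0.024,0],[0.09,-0.12,0.03,0.001,0.024,0],[0.09,-0.12,0.03,0.001,0.024,0],[0.086,-0.12,0.04,0.001,0.024,0],[0.083,-0.12,0.045,0.001,0.024,0],[0.08,-0.12,0.05,0.001,0.024,0],[0.075,-0.115,0.058,0.001,0.024,0],[0.03,-0.05,0.03,0,0.024,0],[0,0,0,0,0,0]]]'
python3 - <<'E'
from h import *
plan([.452,.308,.20],tilt(84,30))
c=cam("scene","s9.png")
E
```

```text
time_s: 13.18
eef_pos: [0.4809, 0.207, 0.3361]
eef_rot: [-0.199, 0.705, 0.64, 0.231]
wrist_force: [0.0, -0.4, -1.2]
opening: 0.274
t 13.18 pos [0.4809 0.207  0.3361] z [ 0.071  0.576 -0.814] y [ 0.995 -0.102  0.015] F [ 0.  -0.4 -1.2] open 0.274 q [-0.209 -0.127  1.83   0.618  1.513 -0.173]
rows 4 dist 0.1719 ang 24.52
[0.001,-0.051,0.209,0.001,0.034,0.001], [-0.021,-0.051,0.208,0.001,0.034,0.001], [-0.044,-0.050,0.204,0.001,0.034,0.001], [-0.065,-0.050,0.199,0.001,0.034,0.001]
```

View pics/s9.png

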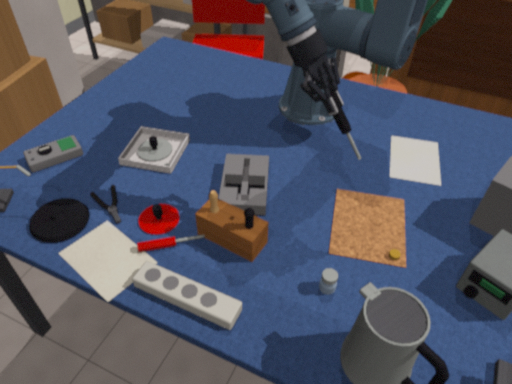

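```bash
python3 - <<'E'
from h import *
c=cam("scene"); o,R=st(); print(proj(c,o["eef_pos"]+R.apply([0,0,.132])),proj(c,o["eef_pos"]))
E
python3 -m pendant '[[[0,-0.051,0.209,0,0.034,0],[-0.02,-0.051,0.208,0,0.034,0],[-0.044,-0.05,0.204,0,0.034,0],[-0.06,-0.04,0.15,0,0.034,0],[0,0,0,0,0.01,0]]]'
python3 - <<'E'
from h import *
plan([.452,.31,.085],tilt(84,20))
E
```

```text
t 13.28 pos [0.4821 0.2069 0.3371] z [ 0.073  0.575 -0.815] y [ 0.995 -0.101  0.017] F [ 0.1 -0.8 -0.5] open 0.278 q [-0.208 -0.126  1.826  0.618  1.513 -0.172]
[359.10429483 159.44967716] [335.68153041 110.10745195]
time_s: 13.9
eef_pos: [0.4622, 0.3011, 0.2092]
eef_rot: [-0.334, 0.63, 0.581, 0.391]
wrist_force: [-0.4, -0.6, -1.0]
opening: 0.275
t 13.9 pos [0.4622 0.3011 0.2092] z [ 0.104  0.876 -0.471] y [ 0.994 -0.101  0.033] F [-0.4 -0.6 -1. ] open 0.275 q [-0.227  0.147  2.097  1.117  1.35  -0.687]
rows 3 dist 0.1249 ang 8.31
[-0.176,-0.025,0.109,0.001,0.015,0.003], [-0.181,-0.023,0.100,0.001,0.015,0.003], [-0.186,-0.021,0.092,0.001,0.015,0.003]
```

```bash
python3 -m pendant '[[[-0.17,-0.024,0.105,0.001,0.015,0.003],[-0.175,-0.022,0.1,0.001,0.015,0.003],[-0.15,-0.02,0.07,0.001,0.012,0.003],[0,0,0,0,0,0]]]'
python3 - <<'E'
from h import *
plan([.452,.31,.054],tilt(84,20))
c=cam("scene");crop(c,190,60,430,280,3,"s10.png")
E
```

```text
time_s: 14.4
eef_pos: [0.4634, 0.3056, 0.0987]
eef_rot: [-0.375, 0.607, 0.555, 0.428]
wrist_force: [-0.4, -0.6, -0.2]
opening: 0.28
t 14.4 pos [0.4634 0.3056 0.0987] z [ 0.102  0.93  -0.352] y [ 0.995 -0.102  0.019] F [-0.4 -0.6 -0.2] open 0.28 q [-0.256  0.519  2.07   1.256  1.341 -1.029]
rows 1 dist 0.0463 ang 1.29
[-0.202,-0.063,0.093,0.001,0.004,0.006]
```

View pics/s10.png

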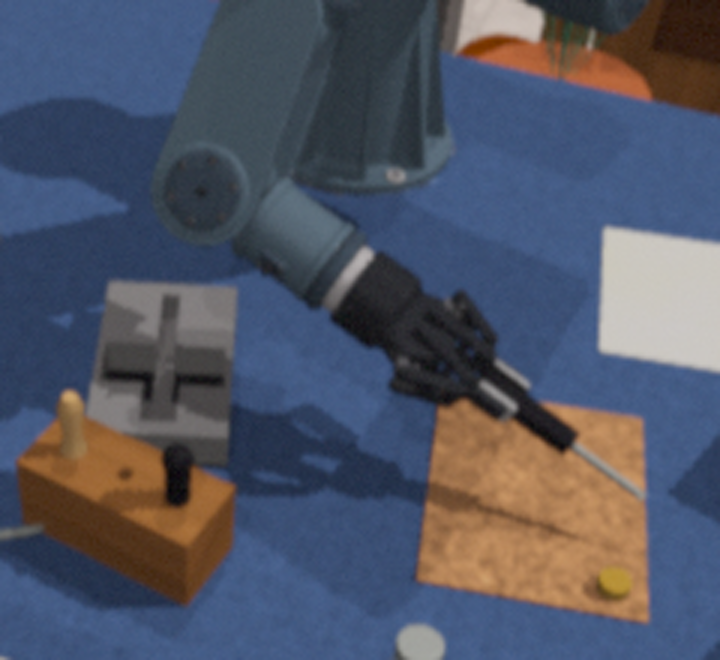

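```bash
python3 -m pendant '[[[-0.13,-0.04,0,0.001,0.006,0.005],[-0.1,-0.02,0,0,0.003,0],[0,0,0,0,0,0]]]'
python3 - <<'E'
from h import *
plan([.452,.303,.049],tilt(84,18))
E
```

```text
time_s: 14.82
eef_pos: [0.4603, 0.2883, 0.0643]
eef_rot: [-0.38, 0.6, 0.552, 0.437]
wrist_force: [-0.5, 0.8, -0.7]
opening: 0.283
t 14.82 pos [0.4603 0.2883 0.0643] z [ 0.106  0.938 -0.329] y [ 0.994 -0.103  0.027] F [-0.5  0.8 -0.7] open 0.283 q [-0.305  0.628  2.052  1.249  1.355 -1.135]
rows 1 dist 0.0227 ang 1.96
[-0.048,-0.051,0.090,0.002,0.007,0.008]
```

```bash
python3 -m pendant '[[[-0.06,-0.02,0.04,0.002,0.006,0.004],[-0.02,0,0.015,0,0.002,0],[0,0,0,0,0,0]]]'
python3 - <<'E'
from h import *
plan([.452,.303,.048],tilt(84,18))
c=cam("scene");crop(c,190,60,430,280,3,"s11.png")
E
```

```text
time_s: 15.2
eef_pos: [0.4632, 0.293, 0.0517]
eef_rot: [-0.387, 0.594, 0.548, 0.444]
wrist_force: [0.2, 0.0, -1.3]
opening: 0.277
t 15.2 pos [0.4632 0.293  0.0517] z [ 0.103  0.946 -0.307] y [ 0.995 -0.1    0.026] F [ 0.2  0.  -1.3] open 0.277 q [-0.297  0.685  2.027  1.269  1.365 -1.167]
rows 1 dist 0.0154 ang 1.54
[-0.002,-0.061,0.047,0.001,-0.001,0.008]
```

View pics/s11.png

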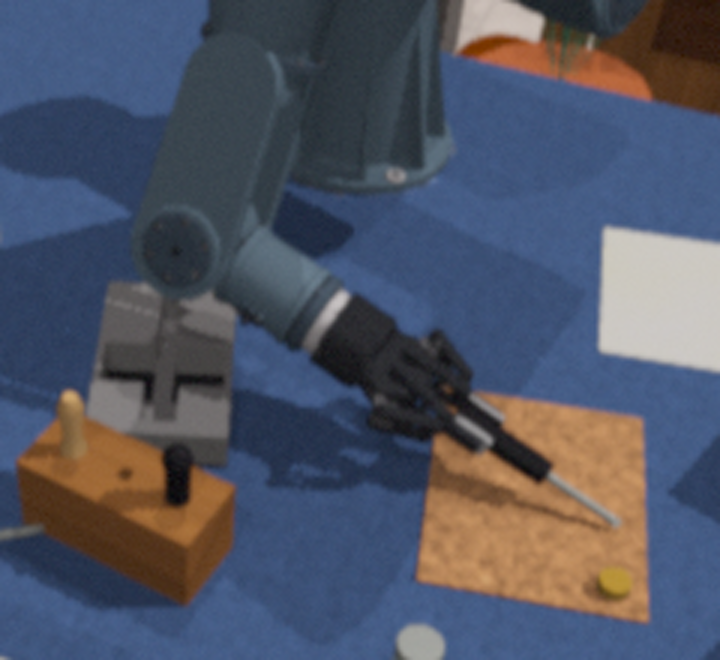

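```bash
python3 -m pendant '[[[-0.03,0,0,0,0,0],[-0.01,0,0.0,0,0,0],[0,0,0,0,0,0]]]'
python3 - <<'E'
from h import *
st()
E
```

```text
time_s: 15.62
eef_pos: [0.4638, 0.2904, 0.0453]
eef_rot: [-0.387, 0.593, 0.549, 0.444]
wrist_force: [0.1, 0.2, 0.2]
opening: 0.276
t 15.62 pos [0.4638 0.2904 0.0453] z [ 0.103  0.946 -0.306] y [ 0.995 -0.099  0.029] F [0.1 0.2 0.2] open 0.276 q [-0.303  0.703  2.019  1.267  1.365 -1.181]
```

```bash
python3 -m pendant '[[[0,0,0,0,0,0],[0,0,0,0,0,0],[0,0,0,0,0,0],[0,0,0,0,0,0],[0,0,0,0,0,0]]]' 0.4
python3 - <<'E'
from h import *
st()
c=cam("scene");crop(c,190,60,430,280,3,"s12.png")
E
```

```text
time_s: 16.25
eef_pos: [0.4638, 0.2903, 0.0452]
eef_rot: [-0.387, 0.594, 0.548, 0.444]
wrist_force: [0.3, 0.5, -0.2]
opening: 0.604
t 16.25 pos [0.4638 0.2903 0.0452] z [ 0.103  0.946 -0.306] y [ 0.995 -0.099  0.028] F [ 0.3  0.5 -0.2] open 0.604 q [-0.303  0.703  2.019  1.267  1.364 -1.18 ]
```

View pics/s12.png

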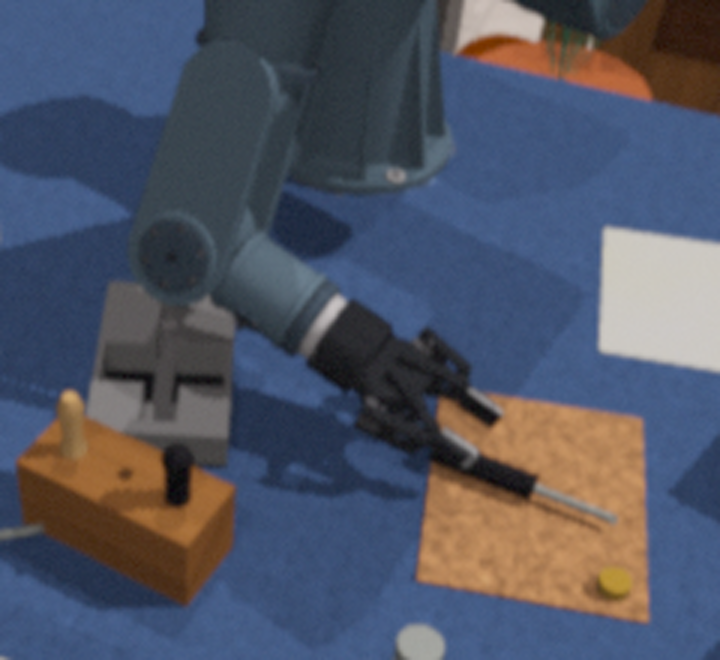

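```bash
python3 -m pendant '[[[0,0.05,0,0,0,0],[0.08,0.02,-0.02,0,0,0],[0.15,0,-0.05,0,0,0],[0.2,0,-0.08,0,0,0],[0.25,0,-0.08,0,0,0],[0.25,0,-0.08,0,-0.02,0]]]'
python3 - <<'E'
from h import *
st()
c=cam("scene");crop(c,190,60,430,280,3,"s13.png");c=cam("top");crop(c,120,170,260,280,5,"t13.png")
E
```

```text
time_s: 17.05
eef_pos: [0.4749, 0.2865, 0.2439]
eef_rot: [-0.371, 0.61, 0.558, 0.423]
wrist_force: [1.5, -0.1, 0.2]
opening: 0.6
t 17.05 pos [0.4749 0.2865 0.2439] z [ 0.103  0.925 -0.366] y [ 0.995 -0.103  0.019] F [ 1.5 -0.1  0.2] open 0.6 q [-0.289  0.17   2.066  1.168  1.475 -0.7  ]
```

View pics/s13.png

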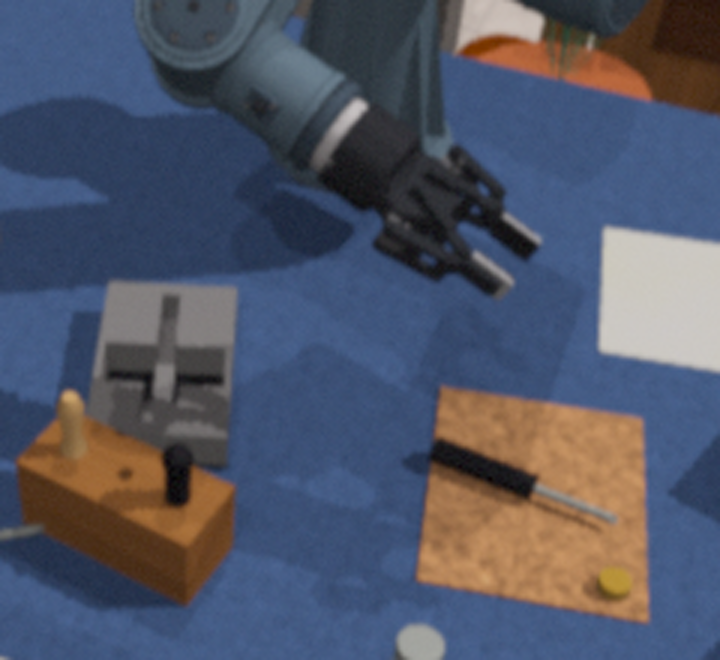

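View pics/t13.png

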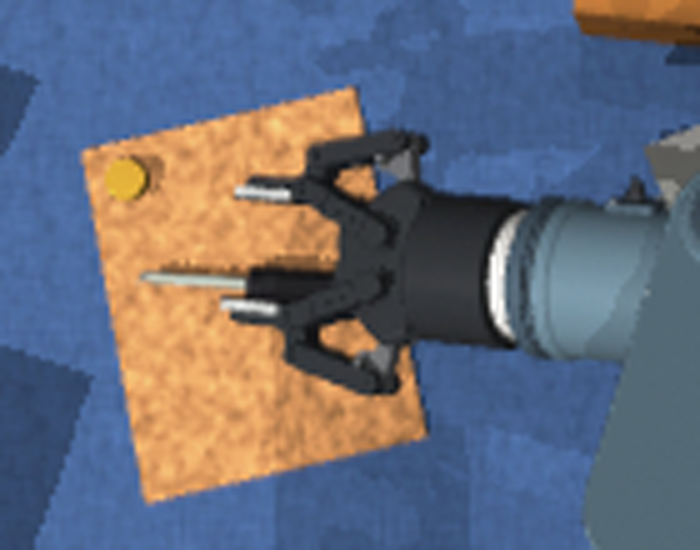

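Run:
```python
from h import *
s=cam("scene"); t=cam("top")
S=lambda x,y:((x+.5)/3-.5+190,(y+.5)/3-.5+60)
T=lambda x,y:((x+.5)/5-.5+120,(y+.5)/5-.5+170)
H=onz(s,S(437,453),.015);J=onz(s,S(534,487),.015);B=onz(s,S(614,520),.015)
print(H,J,B,np.linalg.norm(H-B),np.linalg.norm(H-J))
B2=onz(t,T(143,276),.015);J2=onz(t,T(246,283),.015);print("top",B2,J2,np.linalg.norm(B2-J2))
m=(B+H)/2;print("mid",m,"az blade",np.degrees(np.arctan2(B[1]-H[1],B[0]-H[0])),"top az",np.degrees(np.arctan2(B2[1]-J2[1],B2[0]-J2[0])), "shaft S",np.degrees(np.arctan2(B[1]-J[1],B[0]-J[0])))
plan([.43,.33,.2],down(84))
```

```text
[0.46728522 0.24961594 0.015     ] [0.46892908 0.33992624 0.015     ] [0.47586053 0.41240518 0.015     ] 0.16301494165184086 0.09032526234703003
top [0.47413481 0.41003821 0.015     ] [0.46913513 0.34115616 0.015     ] 0.06906325823086738
mid [0.47157287 0.33101056 0.015     ] az blade 86.98459379704926 top az 85.84856948044822 shaft S 84.5371856884956
t 17.25 pos [0.4756 0.2868 0.2448] z [ 0.104  0.925 -0.366] y [ 0.995 -0.101  0.027] F [ 0.1 -0.5 -0.8] open 0.597 q [-0.288  0.168  2.065  1.169  1.474 -0.706]
rows 8 dist 0.0772 ang 68.54
[-0.017,-0.032,0.032,0.001,-0.048,0.001], [-0.012,-0.032,0.034,0.001,-0.048,0.001], [-0.006,-0.032,0.036,0.001,-0.048,0.001], [-0.001,-0.031,0.037,0.001,-0.048,0.001], [0.004,-0.031,0.036,0.001,-0.048,0.001], [0.010,-0.031,0.035,0.001,-0.048,0.001], [0.015,-0.031,0.034,0.001,-0.048,0.001], [0.020,-0.031,0.031,0.001,-0.048,0.001]
```

```bash
python3 -m pendant '[[[0,-0.005,-0.03,0,-0.048,0],[0,-0.005,-0.02,0,-0.048,0],[0,-0.005,-0.01,0,-0.048,0],[0,-0.005,0,0,-0.048,0],[0,-0.005,0,0,-0.048,0],[0,-0.005,0,0,-0.048,0],[0,-0.005,0,0,-0.048,0],[0,0,0,0,-0.045,0],[0,0,0,0,0,0]]]' 0.35
python3 - <<'E'
from h import *
plan([.467,.26,.2],down(86)); c=cam("wrist","w14.png")
E
```

```text
time_s: 18.38
eef_pos: [0.4631, 0.2748, 0.2306]
eef_rot: [0.011, 0.743, 0.669, -0.019]
wrist_force: [-0.2, -0.3, -0.2]
opening: 0.651
t 18.38 pos [0.4631 0.2748 0.2306] z [-0.013 -0.042 -0.999] y [ 0.995 -0.104 -0.008] F [-0.2 -0.3 -0.2] open 0.651 q [ 0.336  0.124  1.674 -0.036  1.37   0.448]
rows 1 dist 0.0342 ang 3.2
[-0.065,0.029,0.156,-0.003,0.014,-0.011]
```

View pics/w14.png

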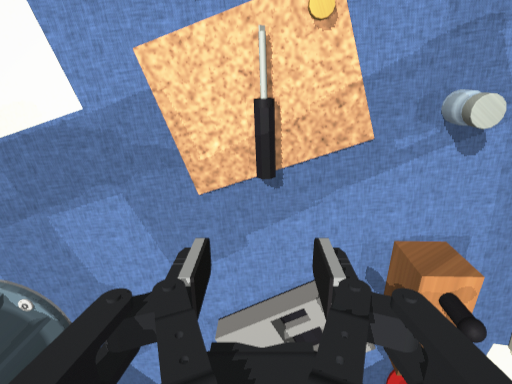

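Run:
```python
from h import *
c=cam("wrist"); H=onz(c,(265.5,178),.015);J=onz(c,(264,98),.015);B=onz(c,(262.5,26),.015)
print(H,J,B,np.linalg.norm(H-J),np.linalg.norm(H-B)); d=H-B;az=np.degrees(np.arctan2(-d[1],-d[0]));print(az)
u=d/np.linalg.norm(d); g=J+u*.022;print("grasp",g)
plan([g[0],g[1],.1],down(az))
```

```text
[0.46339769 0.23955272 0.015     ] [0.4715408  0.33758874 0.015     ] [0.47748863 0.41113402 0.015     ] 0.0983736274643286 0.1721589243574289
85.30517672416947
grasp [0.46974014 0.31566255 0.015     ]
t 18.48 pos [0.463  0.2732 0.2307] z [-0.013 -0.04  -0.999] y [ 0.994 -0.107 -0.009] F [ 1.1 -0.7 -0.1] open 0.647 q [ 0.333  0.121  1.677 -0.034  1.369  0.447]
rows 3 dist 0.1376 ang 2.81
[0.081,0.006,0.215,-0.001,0.004,-0.003], [0.077,0.006,0.216,-0.001,0.004,-0.003], [0.074,0.006,0.217,-0.001,0.004,-0.003]
```

```bash
python3 -m pendant '[[[0.08,0.006,0.21,-0.001,0.005,-0.003],[0.076,0.006,0.21,-0.001,0.005,-0.003],[0.07,0.006,0.18,-0.001,0.004,-0.003],[0,0,0,0,0,0]]]'
python3 - <<'E'
from h import *
plan([.4697,.314,.013],down(85.3))
E
```

```text
time_s: 18.98
eef_pos: [0.4704, 0.3112, 0.1045]
eef_rot: [-0.005, 0.737, 0.676, 0.002]
wrist_force: [-0.2, -0.7, -0.2]
opening: 0.651
t 18.98 pos [0.4704 0.3112 0.1045] z [-0.003  0.01  -1.   ] y [ 0.996 -0.086 -0.004] F [-0.2 -0.7 -0.2] open 0.651 q [0.368 0.301 1.738 0.012 1.102 0.449]
rows 2 dist 0.0915 ang 0.64
[0.005,-0.001,0.229,-0.001,-0.002,-0.001], [0.006,-0.002,0.229,-0.001,-0.002,-0.001]
```

```bash
python3 -m pendant '[[[0.005,-0.002,0.16,0,-0.001,0],[0.005,-0.002,0.16,0,0,0],[0.003,0,0.12,0,0,0],[0,0,0.04,0,0,0],[0,0,0,0,0,0]]]'
python3 - <<'E'
from h import *
plan([.4697,.314,.005],down(85.3))
E
```

```text
time_s: 19.6
eef_pos: [0.4758, 0.3113, 0.0134]
eef_rot: [-0.003, 0.74, 0.673, 0.006]
wrist_force: [0.8, 0.4, 0.8]
opening: 0.651
t 19.6 pos [0.4758 0.3113 0.0134] z [ 0.004  0.013 -1.   ] y [ 0.996 -0.094  0.003] F [0.8 0.4 0.8] open 0.651 q [0.365 0.451 1.759 0.013 0.923 0.451]
rows 1 dist 0.0108 ang 1.04
[0.010,-0.032,0.042,0.001,-0.004,-0.004]
```

```bash
python3 -m pendant '[[[0.012,-0.03,0.035,0.001,-0.004,-0.003],[0,0,0.005,0,0,0],[0,0,0,0,0,0]]]'
python3 - <<'E'
from h import *
plan([.4697,.314,.005],down(85.3))
E
```

```text
time_s: 19.98
eef_pos: [0.4718, 0.3151, 0.0081]
eef_rot: [0.001, 0.736, 0.677, 0.002]
wrist_force: [-0.3, -0.9, -0.3]
opening: 0.65
t 19.98 pos [0.4718 0.3151 0.0081] z [ 0.004  0.002 -1.   ] y [ 0.996 -0.084  0.004] F [-0.3 -0.9 -0.3] open 0.65 q [0.38  0.461 1.757 0.    0.918 0.464]
rows 1 dist 0.0039 ang 0.28
[-0.007,-0.010,0.015,0.001,-0.001,-0.001]
```

```bash
python3 -m pendant '[[[-0.004,-0.008,0.01,0.001,-0.001,0],[0,0,0,0,0,0]]]'; python3 -m pendant '[[[0,0,0,0,0,0],[0,0,0,0,0,0],[0,0,0,0,0,0],[0,0,0,0,0,0],[0,0,0,0,0,0]]]' 1; python3 -m pendant '[[[0,0,-0.1,0,0,0],[0,0,-0.2,0,0,0],[0,0,-0.2,0,0,0],[0,0,-0.2,0,0,0],[0,0,0,0,0,0]]]'
python3 - <<'E'
from h import *
st(); c=cam("wrist","w15.png"); s=cam("scene");crop(s,250,80,430,260,4,"s15.png")
E
```

```text
time_s: 20.23
eef_pos: [0.4702, 0.3147, 0.0064]
eef_rot: [0.001, 0.736, 0.677, -0.0]
wrist_force: [0.1, 0.6, 0.1]
opening: 0.651
time_s: 20.85
eef_pos: [0.4704, 0.3148, 0.0067]
eef_rot: [0.001, 0.736, 0.677, 0.0]
wrist_force: [-0.7, -0.2, 1.1]
opening: 0.262
time_s: 21.48
eef_pos: [0.4703, 0.3149, 0.1555]
eef_rot: [0.001, 0.736, 0.677, 0.001]
wrist_force: [0.9, -0.3, -1.4]
opening: 0.265
t 21.48 pos [0.4703 0.3149 0.1555] z [ 0.002 -0.    -1.   ] y [ 0.996 -0.084  0.002] F [ 0.9 -0.3 -1.4] open 0.265 q [ 3.810e-01  2.390e-01  1.700e+00 -1.000e-03  1.201e+00  4.660e-01]
```

View pics/w15.png

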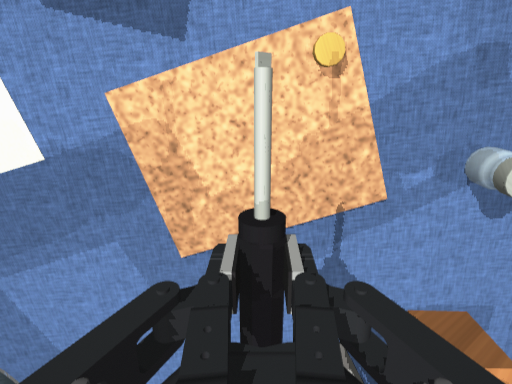

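View pics/s15.png

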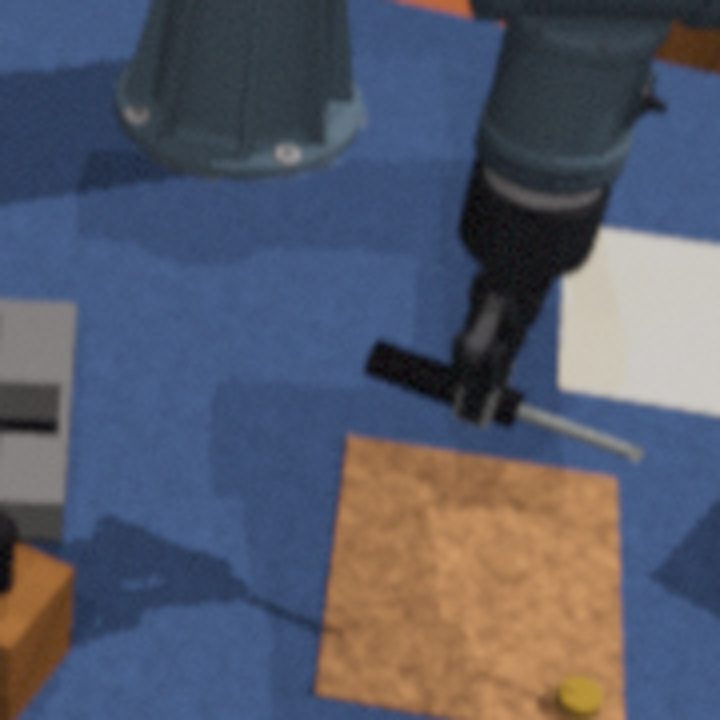

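Run:
```python
from h import *
c=cam("wrist"); o,R=st(); z=o["eef_pos"][2]+.0083
B=onz(c,(264,54),z);J=onz(c,(262,219),z);Jt=onz(c,(262,209),z+.012)
for n,p in (("B",B),("J",J),("Jt",Jt)): print(n,R.inv().apply(p-o["eef_pos"]).round(4))
s=cam("scene")
S=lambda x,y:((x+.5)/4-.5+250,(y+.5)/4-.5+80)
for n,px in(("tip",(640,457)),("end",(377,357)),("junc",(520,408))): print(n,R.inv().apply(onz(s,S(*px),z)-o["eef_pos"]).round(4))
```

```text
t 21.62 pos [0.4672 0.3136 0.1501] z [-0.006 -0.004 -1.   ] y [ 0.996 -0.084 -0.006] F [-1.2 -0.6 -1.4] open 0.261 q [ 3.810e-01  2.450e-01  1.705e+00 -1.000e-03  1.199e+00  4.660e-01]
B [ 0.0979  0.0027 -0.0087]
J [ 0.0209  0.0019 -0.0084]
Jt [ 0.0315  0.0018 -0.0204]
tip [ 0.1005 -0.0014 -0.0087]
end [-0.0671 -0.0048 -0.008 ]
junc [ 0.0255 -0.0058 -0.0084]
```

Run:
```python
from h import *
s=cam("scene");crop(s,205,140,285,230,8,"s16.png");t=cam("top");crop(t,235,170,325,270,6,"t16.png")
```

```text
(no output)
```

View pics/s16.png

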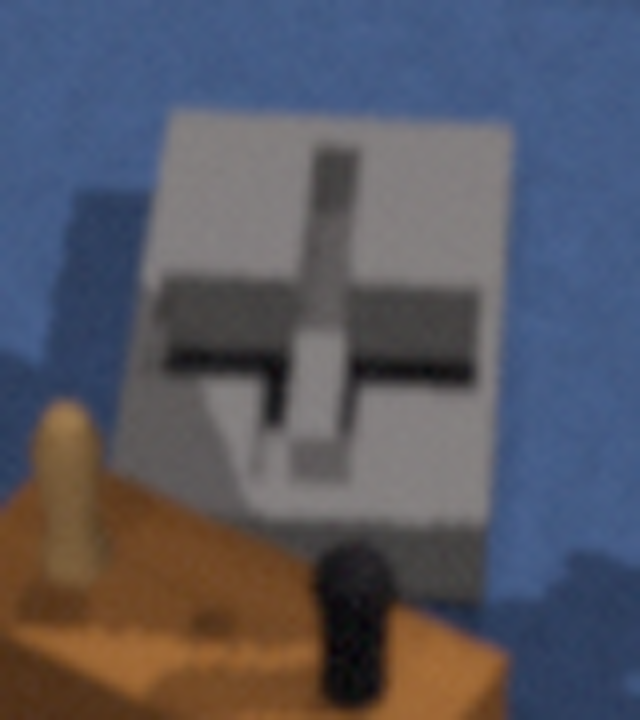

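View pics/t16.png

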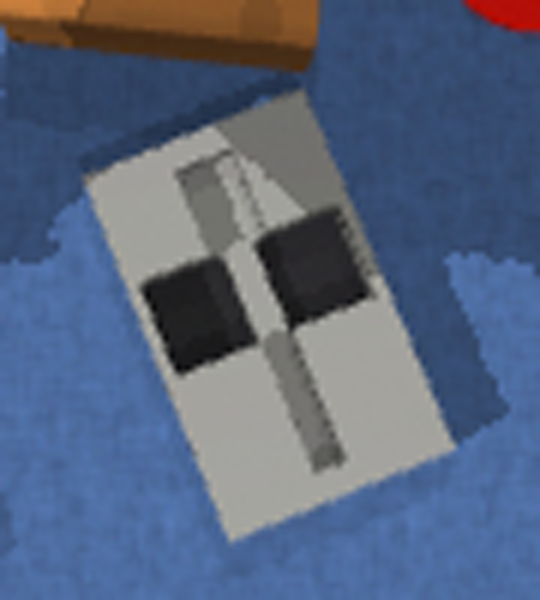

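Run:
```python
from h import *
t=cam("top");s=cam("scene")
T=lambda x,y:((x+.5)/6-.5+235,(y+.5)/6-.5+170)
S=lambda x,y:((x+.5)/8-.5+205,(y+.5)/8-.5+140)
def fit(name,cc,f,L):
    W=np.array([onz(cc,f(*p),.04)[:2] for p,_ in L]);X=np.array([x for _,x in L])/1000
    Xc=X-X.mean(0);Wc=W-W.mean(0); a=np.arctan2((Xc[:,0]*Wc[:,1]-Xc[:,1]*Wc[:,0]).sum(),(Xc*Wc).sum())
    R=np.array([[np.cos(a),-np.sin(a)],[np.sin(a),np.cos(a)]]); c=W.mean(0)-R@X.mean(0)
    print(name,"centre",c.round(4),"yaw",np.degrees(a).round(2),"res mm",((W-X@R.T-c)*1000).round(1).tolist())
co=[((87,179),(-105,-65)),((304,90),(-105,65)),((455,445),(105,65)),((233,542),(105,-65))]
we=[((142,286),(-40,-58)),((182,374),(14,-58)),((338,206),(-40,58)),((376,295),(14,58))]
re=[((178,172),(-89,-17)),((232,151),(-89,17)),((345,461),(89,9)),((314,473),(89,-9))]
fit("corners",t,T,co);fit("well",t,T,we);fit("recess",t,T,re);fit("all",t,T,co+we+re)
sc=[((172,105),(105,65)),((514,126),(105,-65)),((487,524),(-105,-65))]
sr=[((314,147),(89,9)),((362,150),(89,-9)),((290,478),(-89,17)),((347,482),(-89,-17))]
fit("scene c",s,S,sc);fit("scene r",s,S,sr)
```

```text
corners centre [ 0.481  -0.0235] yaw -158.03 res mm [[-0.7, -1.9], [-1.4, 0.3], [1.8, 2.0], [0.3, -0.3]]
well centre [ 0.4805 -0.0235] yaw -157.99 res mm [[-0.7, -0.7], [2.2, -1.6], [-1.7, 0.8], [0.3, 1.5]]
recess centre [ 0.4805 -0.0222] yaw -158.55 res mm [[-0.3, -1.5], [-1.5, 0.8], [0.7, 0.4], [1.1, 0.2]]
all centre [ 0.4806 -0.023 ] yaw -158.19 res mm [[-0.6, -2.2], [-1.0, 0.2], [2.5, 1.3], [0.6, -1.1], [-1.1, -1.1], [1.8, -2.2], [-1.7, 0.5], [0.3, 1.1], [-0.2, -1.1], [-1.5, 1.1], [0.3, 1.8], [0.7, 1.6]]
scene c centre [ 0.4807 -0.0209] yaw -158.56 res mm [[-0.5, -0.7], [1.0, 0.4], [-0.5, 0.3]]
scene r centre [ 0.4809 -0.0171] yaw -156.12 res mm [[1.3, 0.4], [2.2, 0.9], [-5.2, 5.7], [1.7, -7.1]]
```

Run:
```python
from h import *
plan([.494,-.017,.14],down(201.8),14)
o,_=st(); print([x if np.isscalar(x) else x.round(2) for x in ik([.494,-.017,.02],down(201.8),np.r_[-.2,.2,1.7,0,1.2,-2])])
```

```text
t 21.88 pos [0.467  0.3135 0.1489] z [-0.008 -0.004 -1.   ] y [ 0.996 -0.084 -0.008] F [-0.4 -0.8 -1.3] open 0.263 q [ 3.810e-01  2.470e-01  1.705e+00 -1.000e-03  1.199e+00  4.660e-01]
rows 14 dist 0.3317 ang 116.64
[-0.117,0.020,0.004,-0.000,-0.000,-0.046], [-0.118,0.002,0.004,-0.000,-0.000,-0.046], [-0.117,-0.015,0.004,-0.000,-0.000,-0.046], [-0.114,-0.032,0.004,-0.000,-0.000,-0.046], [-0.108,-0.048,0.004,-0.000,-0.000,-0.046], [-0.100,-0.063,0.004,-0.000,-0.000,-0.046], [-0.090,-0.077,0.004,-0.000,-0.000,-0.046], [-0.078,-0.089,0.004,-0.000,-0.000,-0.046], [-0.064,-0.099,0.004,-0.000,-0.000,-0.046], [-0.049,-0.108,0.004,-0.000,-0.000,-0.046], [-0.033,-0.114,0.004,-0.000,-0.000,-0.046], [-0.016,-0.117,0.003,-0.000,-0.000,-0.046], [0.001,-0.118,0.003,-0.000,-0.000,-0.046], [0.018,-0.117,0.003,-0.000,-0.000,-0.046]
t 21.88 pos [0.467  0.3135 0.1489] z [-0.008 -0.004 -1.   ] y [ 0.996 -0.084 -0.008] F [-0.4 -0.8 -1.3] open 0.263 q [ 3.810e-01  2.470e-01  1.705e+00 -1.000e-03  1.199e+00  4.660e-01]
[array([-0.28,  0.31,  1.94, -0.  ,  0.89, -2.23]), np.float64(1.3877787807814457e-15)]
```

```bash
python3 -m pendant '[[[-0.06,0.01,-0.03,0,0,-0.03],[-0.117,0.02,-0.02,0,0,-0.046],[-0.118,0.002,-0.01,0,0,-0.046],[-0.117,-0.015,0,0,0,-0.046],[-0.114,-0.032,0,0,0,-0.046],[-0.108,-0.048,0,0,0,-0.046],[-0.1,-0.063,0,0,0,-0.046],[-0.09,-0.077,0,0,0,-0.046],[-0.078,-0.089,0,0,0,-0.046],[0,0,0,0,0,0]]]'
python3 - <<'E'
from h import *
plan([.494,-.017,.14],down(201.8))
E
```

```text
time_s: 23.12
eef_pos: [0.5012, 0.1091, 0.1545]
eef_rot: [-0.01, 0.181, 0.983, -0.005]
wrist_force: [0.1, 0.1, -1.0]
opening: 0.263
t 23.12 pos [0.5012 0.1091 0.1545] z [-0.021 -0.007 -1.   ] y [ 0.355  0.935 -0.014] F [ 0.1  0.1 -1. ] open 0.263 q [-0.013  0.143  1.815 -0.008  1.204 -1.217]
rows 5 dist 0.1272 ang 42.65
[-0.038,-0.120,0.016,-0.000,-0.001,-0.047], [-0.020,-0.125,0.015,-0.000,-0.001,-0.047], [-0.001,-0.126,0.015,-0.000,-0.001,-0.047], [0.017,-0.125,0.015,-0.000,-0.001,-0.047], [0.036,-0.121,0.015,-0.000,-0.001,-0.047]
```

```bash
python3 -m pendant '[[[-0.03,-0.12,0,0,-0.001,-0.047],[-0.02,-0.125,0,0,-0.001,-0.047],[-0.001,-0.126,0,0,-0.001,-0.047],[0.017,-0.125,0,0,-0.001,-0.047],[0.03,-0.12,0,0,-0.001,-0.047],[0,0,0,0,0,0]]]'
python3 - <<'E'
from h import *
plan([.494,-.017,.1],down(201.8)); c=cam("wrist","w17.png"); s=cam("scene");crop(s,180,90,310,240,5,"s17.png")
E
```

```text
time_s: 23.88
eef_pos: [0.4918, -0.0141, 0.1528]
eef_rot: [-0.006, -0.191, 0.982, -0.001]
wrist_force: [-0.1, -0.4, -1.0]
opening: 0.264
t 23.88 pos [ 0.4918 -0.0141  0.1528] z [-0.011 -0.003 -1.   ] y [-0.375  0.927  0.001] F [-0.1 -0.4 -1. ] open 0.264 q [-0.266  0.091  1.877 -0.006  1.183 -2.219]
rows 1 dist 0.0529 ang 0.68
[-0.008,-0.018,0.264,0.000,-0.004,0.001]
```

View pics/w17.png

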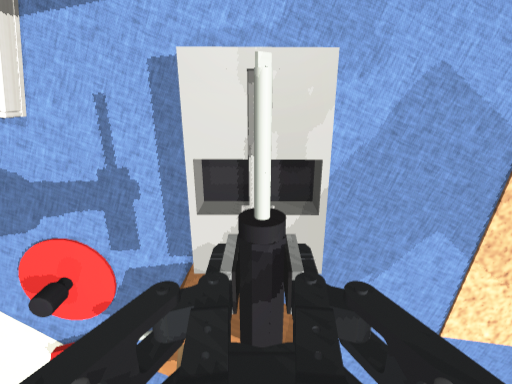

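View pics/s17.png

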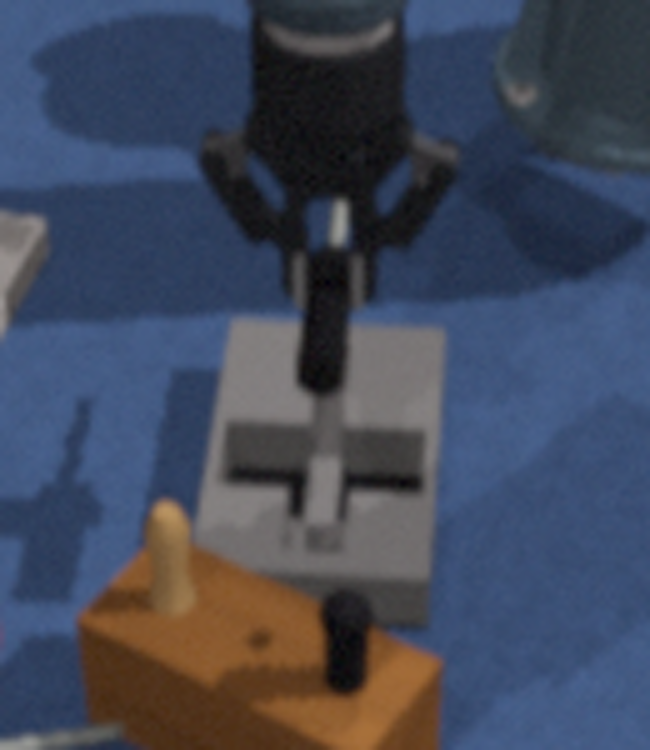

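Run:
```python
from h import *
c=cam("wrist","w18.png"); o,R=st()
f=lambda px,z: (R.inv().apply(onz(c,px,z)-o["eef_pos"])*1000).round(1)
print("corners",f((177,47),.04),f((339,47),.04),"mid",(f((177,47),.04)+f((339,47),.04))/2)
print("well blade edge",f((193,159),.04),f((323,159),.04))
print("well handle edge (top)",f((197,215),.04),f((319,215),.04))
print("channel end left",f((249,69),.04))
z=o["eef_pos"][2]+.0083
print("tip",f((264,54),z),"shaft near handle",f((262.5,215),z))
u=np.array([np.cos(np.radians(201.8)),np.sin(np.radians(201.8)),0])
print("expected recess centre",R.inv().apply([.4807,-.0225,.04]-o["eef_pos"])*1000)
crop(c,170,30,350,240,4,"w18c.png")
```

```text
t 24.02 pos [ 0.4917 -0.0126  0.1528] z [-0.011 -0.003 -1.   ] y [-0.376  0.927  0.002] F [ 1.9  0.6 -0.9] open 0.261 q [-0.264  0.091  1.877 -0.006  1.183 -2.218]
corners [114.4 -67.8 114. ] [114.3  61.4 114.2] mid [114.35  -3.2  114.1 ]
well blade edge [ 23.5 -61.8 113. ] [ 23.3  54.6 113.2]
well handle edge (top) [-31.  -62.1 112.4] [-31.2  54.3 112.6]
channel end left [ 98.1 -10.6 113.9]
tip [97.   0.5 -7.2] shaft near handle [22.8 -0.1 -8. ]
expected recess centre [ 12.65234346  -5.15982712 112.96650129]
```

View pics/w18c.png

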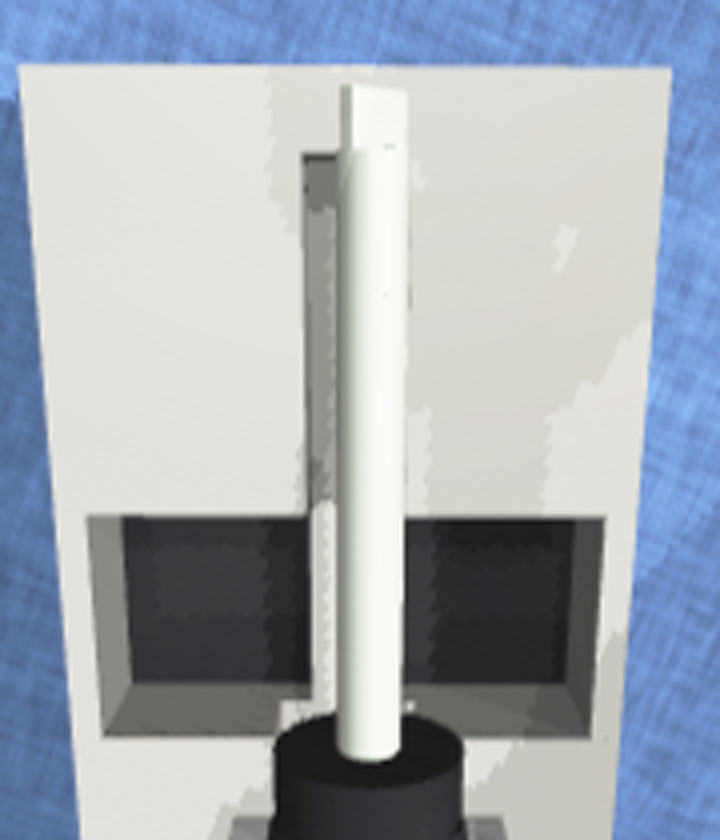

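```bash
python3 -m pendant '[[[-0.005,-0.012,0.13,0,-0.004,0],[-0.004,-0.01,0.13,0,0,0],[0,0,0.08,0,0,0],[0,0,0,0,0,0]]]'
python3 - <<'E'
from h import *
plan([.4945,-.016,.06],down(201.8))
c=cam("wrist"); o,R=st(0); crop(c,150,20,370,240,3,"w19c.png")
E
```

```text
time_s: 24.52
eef_pos: [0.4956, -0.0121, 0.0835]
eef_rot: [0.001, -0.19, 0.982, 0.001]
wrist_force: [-0.6, -0.5, -1.6]
opening: 0.264
t 24.52 pos [ 0.4956 -0.0121  0.0835] z [ 0.002  0.003 -1.   ] y [-0.373  0.928  0.002] F [-0.6 -0.5 -1.6] open 0.264 q [-0.267  0.197  1.921  0.004  1.022 -2.222]
rows 1 dist 0.0239 ang 0.24
[0.013,-0.016,0.118,0.001,0.001,0.001]
```

View pics/w19c.png

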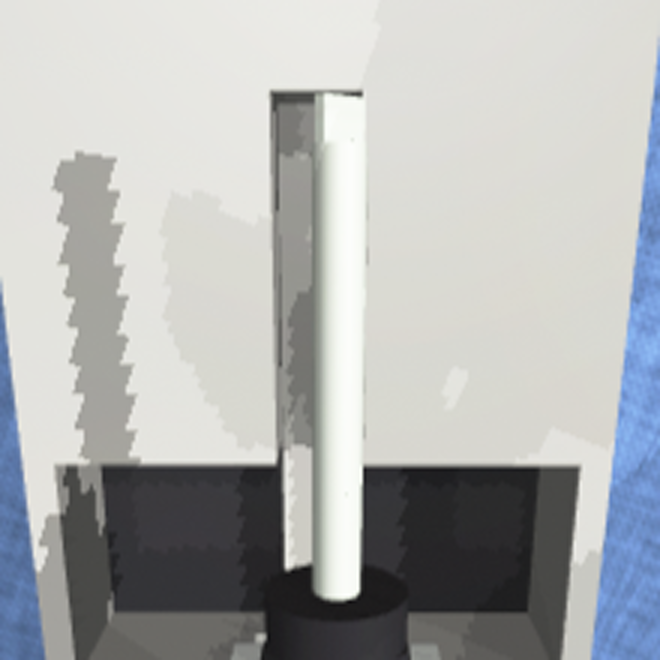

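Run:
```python
from h import *
c=cam("wrist"); o,R=st()
P=lambda x,y:((x+.5)/3-.5+150,(y+.5)/3-.5+20)
w=lambda p,z:onz(c,P(*p),z)
f=lambda X:(R.inv().apply(X-o["eef_pos"])*1000).round(1)
print("well edge",f(w((56,466),.04)),f(w((580,466),.04)))
print("chan end",f(w((271,91),.04)),f(w((364,91),.04)))
z=o["eef_pos"][2]+.0083
print("tip",f(w((342,97),z)),"root",f(w((337,595),z)))
u=np.array([np.cos(np.radians(201.8)),np.sin(np.radians(201.8)),0])
print("centre from well",(w((56,466),.04)+w((580,466),.04))/2-.014*u,"from chan",(w((271,91),.04)+w((364,91),.04))/2-.089*u)
```

```text
t 24.62 pos [ 0.4968 -0.0127  0.085 ] z [ 0.005  0.002 -1.   ] y [-0.374  0.928 -0.   ] F [ 0.4 -0.5 -0.2] open 0.26 q [-0.267  0.195  1.919  0.004  1.023 -2.223]
well edge [ 28.9 -62.   44.9] [28.9 54.5 44.8]
chan end [104.7 -12.4  44.4] [104.7   5.7  44.4]
tip [97.9  1.  -8.8] root [21.9  0.3 -8.4]
centre from well [ 0.4846425  -0.02163429  0.04      ] from chan [ 0.48385447 -0.02173941  0.04      ]
```

```bash
python3 -m pendant '[[[0.01,-0.021,0.1,0,0.001,0],[0,0,0.05,0,0,0],[0,0,0,0,0,0]]]'
python3 - <<'E'
from h import *
plan([.4955,-.0173,.035],down(201.8))
E
```

```text
time_s: 25.0
eef_pos: [0.4995, -0.0175, 0.0575]
eef_rot: [0.004, -0.19, 0.982, -0.001]
wrist_force: [0.6, 0.4, 0.0]
opening: 0.26
t 25.0 pos [ 0.4995 -0.0175  0.0575] z [ 0.008 -0.001 -1.   ] y [-0.373  0.928 -0.004] F [0.6 0.4 0. ] open 0.26 q [-2.740e-01  2.480e-01  1.925e+00  2.000e-03  9.610e-01 -2.228e+00]
rows 1 dist 0.0229 ang 0.47
[0.019,0.009,0.112,-0.001,0.002,0.001]
```

```bash
python3 -m pendant '[[[0.018,0.008,0.02,-0.001,0.003,0],[0,0,0,0,0,0]]]'
python3 - <<'E'
from h import *
plan([.4955,-.0173,.035],down(201.8))
c=cam("wrist"); crop(c,150,0,370,240,3,"w20c.png")
E
```

```text
time_s: 25.25
eef_pos: [0.4962, -0.0174, 0.0545]
eef_rot: [-0.001, -0.19, 0.982, -0.001]
wrist_force: [-0.5, 0.4, -1.7]
opening: 0.262
t 25.25 pos [ 0.4962 -0.0174  0.0545] z [-0.001 -0.002 -1.   ] y [-0.373  0.928 -0.001] F [-0.5  0.4 -1.7] open 0.262 q [-2.730e-01  2.520e-01  1.927e+00 -2.000e-03  9.620e-01 -2.226e+00]
rows 1 dist 0.0195 ang 0.17
[0.003,0.002,0.098,-0.000,-0.000,0.001]
```

View pics/w20c.png

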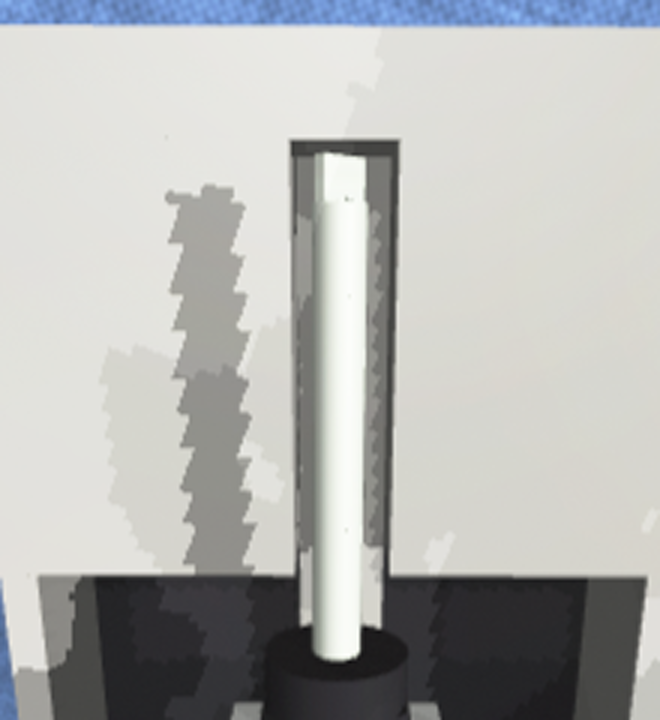

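Run:
```python
from h import *
c=cam("wrist"); o,R=st()
P=lambda x,y:((x+.5)/3-.5+150,(y+.5)/3-.5)
f=lambda p,z:(R.inv().apply(onz(c,P(*p),z)-o["eef_pos"])*1000).round(1)
print("chan end",f((290,140),.04),f((400,140),.04)," well",f((40,576),.04),f((646,576),.04))
z=o["eef_pos"][2]+.0083
print("tip",f((341,154),z),f((337,655),z))
```

```text
t 25.35 pos [ 0.4967 -0.0176  0.0548] z [ 0.    -0.002 -1.   ] y [-0.373  0.928 -0.002] F [-0.3 -0.3 -0.9] open 0.257 q [-2.730e-01  2.520e-01  1.927e+00 -2.000e-03  9.620e-01 -2.226e+00]
chan end [102.7  -7.8  14.9] [102.6  10.1  14.8]  well [ 27.1 -57.   14.9] [27.2 58.9 14.7]
tip [98.   0.3 -8.3] [21.2 -0.2 -8.3]
```

```bash
python3 -m pendant '[[[0.003,0.004,0.06,0,0,0],[0,0,0.06,0,0,0],[0,0,0,0,0,0]]]'
python3 - <<'E'
from h import *
plan([.4963,-.0168,.0197],down(201.8))
E
```

```text
time_s: 25.72
eef_pos: [0.4956, -0.017, 0.0291]
eef_rot: [-0.0, -0.19, 0.982, -0.001]
wrist_force: [-0.2, -0.5, -0.9]
opening: 0.26
t 25.73 pos [ 0.4956 -0.017   0.0291] z [ 0.    -0.002 -1.   ] y [-0.373  0.928 -0.002] F [-0.2 -0.5 -0.9] open 0.26 q [-2.730e-01  2.990e-01  1.936e+00 -2.000e-03  9.070e-01 -2.225e+00]
rows 1 dist 0.0094 ang 0.17
[-0.003,-0.000,0.047,-0.001,-0.000,0.001]
```

```bash
python3 -m pendant '[[[-0.003,0,0.035,-0.001,0,0],[0,0,0.01,0,0,0],[0,0,0,0,0,0]]]'
python3 - <<'E'
from h import *
plan([.4963,-.0168,.0197],down(201.8))
c=cam("wrist"); crop(c,150,0,370,240,3,"w21c.png")
E
```

```text
time_s: 26.1
eef_pos: [0.4962, -0.0168, 0.0197]
eef_rot: [-0.001, -0.19, 0.982, 0.001]
wrist_force: [-1.7, 0.1, 1.9]
opening: 0.261
t 26.1 pos [ 0.4962 -0.0168  0.0197] z [-0.002  0.001 -1.   ] y [-0.373  0.928  0.002] F [-1.7  0.1  1.9] open 0.261 q [-2.740e-01  3.190e-01  1.934e+00  1.000e-03  8.900e-01 -2.228e+00]
rows 1 dist 0.0001 ang 0.18
[-0.001,-0.000,-0.000,0.001,-0.000,0.001]
```

View pics/w21c.png

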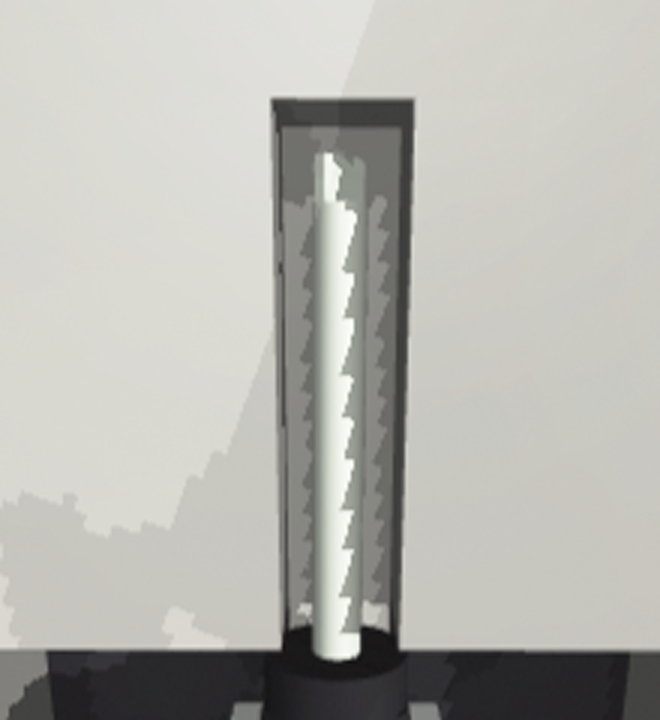

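```bash
python3 -m pendant '[[[0,0,0,0,0,0],[0,0,0,0,0,0],[0,0,0,0,0,0],[0,0,0,0,0,0]]]' 0.5; python3 -m pendant '[[[0,0,-0.04,0,0,0],[0,0,-0.1,0,0,0],[0,0,-0.2,0,0,0],[0,0,-0.25,0,0,0],[0,0,-0.25,0,0,0],[0,0,0,0,0,0]]]'
python3 - <<'E'
from h import *
st(); c=cam("wrist","w22.png"); o,R=st(0); s=cam("scene","s22.png"); t=cam("top","t22.png");crop(s,190,110,310,240,5,"s22c.png")
E
```

```text
time_s: 26.65
eef_pos: [0.497, -0.017, 0.0201]
eef_rot: [0.0, -0.19, 0.982, 0.0]
wrist_force: [-0.1, 0.1, 0.2]
opening: 0.494
time_s: 27.4
eef_pos: [0.4968, -0.0172, 0.1957]
eef_rot: [0.0, -0.19, 0.982, 0.0]
wrist_force: [1.5, 0.5, -0.2]
opening: 0.498
t 27.4 pos [ 0.4968 -0.0172  0.1957] z [ 0.001  0.001 -1.   ] y [-0.373  0.928  0.   ] F [ 1.5  0.5 -0.2] open 0.498 q [-2.740e-01  4.100e-02  1.836e+00  1.000e-03  1.264e+00 -2.228e+00]
```

View pics/w22.png

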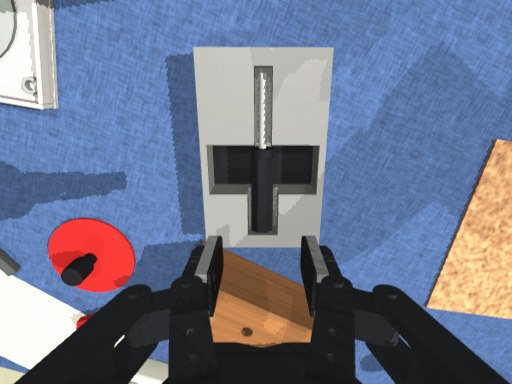

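View pics/s22c.png

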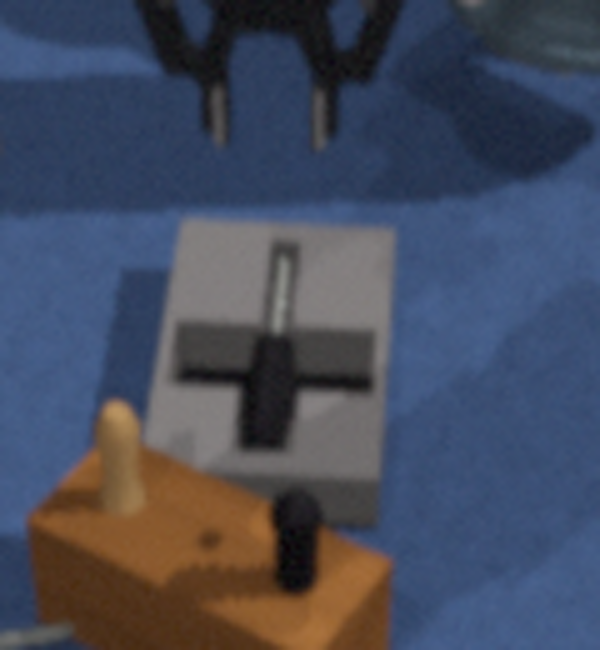

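View pics/s22.png

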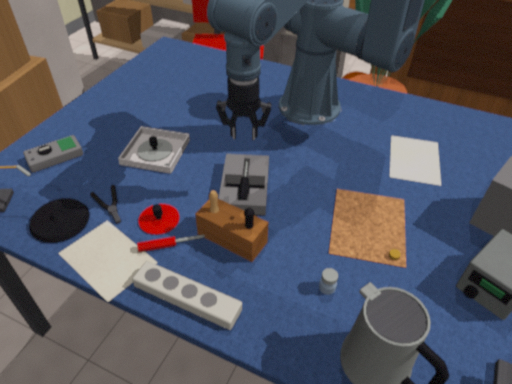

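Run:
```python
from h import *
c=cam("wrist"); o,R=st(); crop(c,190,40,340,250,4,"w23.png")
f=lambda p,z:(R.inv().apply(onz(c,p,z)-o["eef_pos"])*1000).round(1)
print("chan end",f((254,66.5),.04),f((272,66.5),.04),"well blade edge",f((208,146),.04),f((319,146),.04),"tip",f((264,72.5),.028),"junction",f((263,148),.028))
s=cam("scene"); print("lid knob exp px",proj(s,[.457,-.35,.041]))
```

```text
t 27.6 pos [ 0.493  -0.0162  0.1893] z [-0.011  0.004 -1.   ] y [-0.373  0.928  0.008] F [0.3 0.4 0.2] open 0.496 q [-2.740e-01  4.800e-02  1.843e+00  1.000e-03  1.262e+00 -2.228e+00]
chan end [101.7  -7.8 150.1] [101.7   9.  150.3] well blade edge [ 27.5 -54.8 149.2] [ 27.3  57.4 150. ] tip [ 97.1   1.6 162.2] junction [ 23.    0.8 161.5]
lid knob exp px [153.77106528 141.12021188]
```

View pics/w23.png

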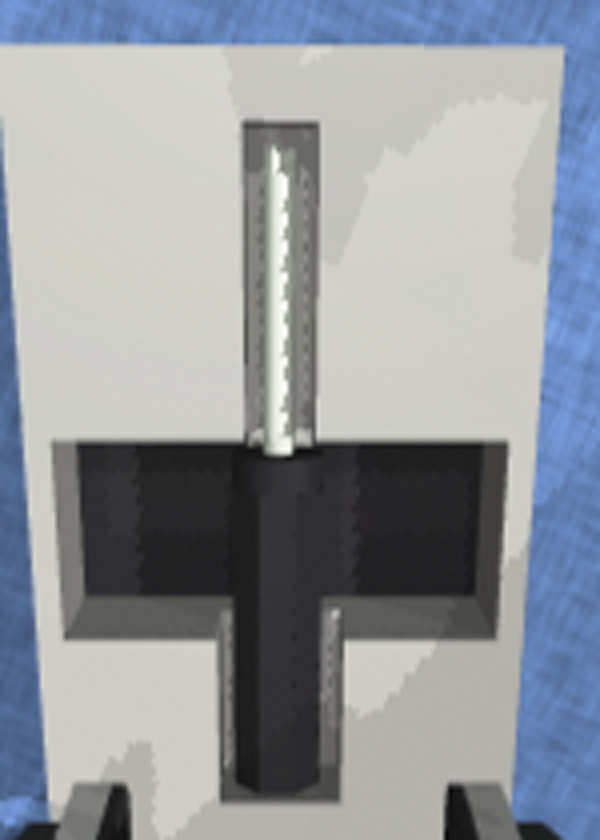

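Run:
```python
from bench import ctrl
print(ctrl.hand_in())
```

```text
the job is handed in; nothing more can be done
None
```

I finished the job and handed it in at about 27.6 s of the 72 s allowed. `hand_in` reports no verdict.

- **Lid:** I lifted it by its knob and set it down in the parts tray. It lies flat, its centre about 5 mm or less from the tray's centre by the wrist camera.
- **Screwdriver on the mat:** I pulled it from the middle bore, laid it flat on the mat and let go. It rolled a few millimetres towards one finger on release. Its handle end then stuck out slightly past the edge of the mat, but its middle stayed well inside.
- **Screwdriver in the recess:** I picked it up again from above and seated it with the handle in the wide part. The last wrist view shows about 4.6 mm free at the blade end (4 mm is nominal) and about 1 mm offset across. I judged the height from the floor contact force and the tool height when I let go. The gripper ended clear, about 19 cm above the table.
- **Other objects:** In the last pictures the awl, nut driver, thermostat disc, nut, jar and pliers look to be in their places. I checked these by eye, without measuring them.
- **What disagreed:** The overhead and wrist cameras differed by 2 to 4 mm on where the recess is. For the final descent I went mainly by the wrist view.
- **Unplanned:** The red look-alike screwdriver, which stood upright at the start, had fallen over before the arm reached the stand, and it now lies on the table. I made no contact with it that I know of, and nothing fell off the table.

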